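# Wash-up after the fabric painting workshop

## Task

The painting is over and everything has been rinsed. Turn each white square paint bottle upside down and put it on a peg of the wooden drying rack, one to a peg, so that the peg stands inside the neck and the mouth rests on the board; and hang the two little steel pails by their handles on the hooks of the stand, one on each hook. Leave the other things on the table where they are.

Things in the scene. Friction and masses are not known exactly. Their poses are not given: they have to be found in the camera images.
- bottle0: white empty uncapped bottle, ~90 g, lying; may be absent. Square body 50 x 50 x 100 mm, then round open neck 30 outside, 23 inside dia, 35 long; hollow throughout (wall 4, closed base). x runs from base to mouth; z up as it lies at first. Origin: under the body's middle, on the side it lies on; centre line at z +25, body from x -50 to +50, mouth at x +85. All bottles are alike
- mouth0 (a point): centre of the mouth (outer rim plane of the neck) of bottle0; same axes as the bottle
- bottle1: white empty uncapped bottle, ~90 g, lying; may be absent. Square body 50 x 50 x 100 mm, then round open neck 30 outside, 23 inside dia, 35 long; hollow throughout (wall 4, closed base). x runs from base to mouth; z up as it lies at first. Origin: under the body's middle, on the side it lies on; centre line at z +25, body from x -50 to +50, mouth at x +85. All bottles are alike
- mouth1 (a point): centre of the mouth (outer rim plane of the neck) of bottle1; same axes as the bottle
- bottle2: white empty uncapped bottle, ~90 g, lying; may be absent. Square body 50 x 50 x 100 mm, then round open neck 30 outside, 23 inside dia, 35 long; hollow throughout (wall 4, closed base). x runs from base to mouth; z up as it lies at first. Origin: under the body's middle, on the side it lies on; centre line at z +25, body from x -50 to +50, mouth at x +85. All bottles are alike
- mouth2 (a point): centre of the mouth (outer rim plane of the neck) of bottle2; same axes as the bottle
- bottle3: white empty uncapped bottle, ~90 g, lying; may be absent. Square body 50 x 50 x 100 mm, then round open neck 30 outside, 23 inside dia, 35 long; hollow throughout (wall 4, closed base). x runs from base to mouth; z up as it lies at first. Origin: under the body's middle, on the side it lies on; centre line at z +25, body from x -50 to +50, mouth at x +85. All bottles are alike
- mouth3 (a point): centre of the mouth (outer rim plane of the neck) of bottle3; same axes as the bottle
- pail0: open steel pail, ~160 g, upright, 80 dia at the rim, rim 75 high. Fixed (not hinged) bail handle of round 8 mm wire in the plane x = 0: rises from the rim at y = +-40, then runs straight along y from -34 to +34 at z = 135 (wire centre); 56 free below it. Origin: centre of the underside; z up. The two pails are alike
- bail0 (a point): middle of the straight top of the bail of pail0 (wire centre, 135 above the pail's underside); same axes as the pail
- pail1: open steel pail, ~160 g, upright, 80 dia at the rim, rim 75 high. Fixed (not hinged) bail handle of round 8 mm wire in the plane x = 0: rises from the rim at y = +-40, then runs straight along y from -34 to +34 at z = 135 (wire centre); 56 free below it. Origin: centre of the underside; z up. The two pails are alike
- bail1 (a point): middle of the straight top of the bail of pail1 (wire centre, 135 above the pail's underside); same axes as the pail
- peg0 (a point): foot of a peg on its axis, at the board's top face, outer end (+y) of the row. Fixed wooden drying rack: board 80 (x) x 360 (y) x 20 high on the table, four upright round pegs 18 dia, 95 apart along y at its middle, rising 72 above the board to a domed tip. z up along the peg; -x faces the robot's side
- peg1 (a point): foot of a peg on its axis, at the board's top face, next to the +y end of the row. Fixed wooden drying rack: board 80 (x) x 360 (y) x 20 high on the table, four upright round pegs 18 dia, 95 apart along y at its middle, rising 72 above the board to a domed tip. z up along the peg; -x faces the robot's side
- peg2 (a point): foot of a peg on its axis, at the board's top face, next to the -y end of the row. Fixed wooden drying rack: board 80 (x) x 360 (y) x 20 high on the table, four upright round pegs 18 dia, 95 apart along y at its middle, rising 72 above the board to a domed tip. z up along the peg; -x faces the robot's side
- peg3 (a point): foot of a peg on its axis, at the board's top face, outer end (-y) of the row. Fixed wooden drying rack: board 80 (x) x 360 (y) x 20 high on the table, four upright round pegs 18 dia, 95 apart along y at its middle, rising 72 above the board to a domed tip. z up along the peg; -x faces the robot's side
- stand: fixed steel hook stand: foot plate 120 x 160 x 14, one post at its origin, a crossbar along y at height 200 (radius 6, 170 long), and two hooks of 8 mm rod running from it towards -x (the robot's side) at y +80 and y -80. Origin: on the table at the post; z up
- hook0 (a point): middle of the straight level part of the hook at stand y = +80, on the rod's axis, 200 above the table, 35 from the crossbar's axis; x points along the rod from free end to crossbar. 27 mm from here towards -x the rod turns up; its tip is 28 mm above the rod's axis and 35 mm out from here
- hook1 (a point): middle of the straight level part of the hook at stand y = -80, on the rod's axis, 200 above the table, 35 from the crossbar's axis; x points along the rod from free end to crossbar. 27 mm from here towards -x the rod turns up; its tip is 28 mm above the rod's axis and 35 mm out from here
- inkbottle: bystander: black capped squeeze bottle standing up, 60 dia x 170; origin at the underside's centre
- paintpot: bystander: small lidded glass paint pot, 38 dia x 34; origin at the underside's centre
- candle: bystander: amber glass candle jar, 80 dia x 75; origin at the underside's centre
- brush: bystander: paint brush lying flat, 150 long along its x; origin on its underside
- stamp: bystander: marble seal block, 30 x 30 x 45, standing; origin at the underside's centre
Mind the look-alikes: they are no part of the job. What is shaped like the bottle3 but orange is not meant.

How it is judged (in metres and radians):
At the end, for the whole second after the job is handed in: Every bottle present is mouth down within 0.2 rad, its mouth within 9 mm sideways and 13 mm overall of a peg foot, at rest; each hook carries one pail, mid-bail within 55 mm of mid-hook and above the rod, pail 40 mm or more off the table, tilted under 0.6 rad, slower than 0.3 m/s (((horizontal distance between mouth0 and peg0 below 0.009 m and distance between mouth0 and peg0 below 0.013 m) or (horizontal distance between mouth0 and peg1 below 0.009 m and distance between mouth0 and peg1 below 0.013 m) or (horizontal distance between mouth0 and peg2 below 0.009 m and distance between mouth0 and peg2 below 0.013 m) or (horizontal distance between mouth0 and peg3 below 0.009 m and distance between mouth0 and peg3 below 0.013 m)) and angle between each of bottle0, bottle1, bottle2, bottle3's own x axis and vertical above 2.94 rad and linear speed of each of bottle0, bottle1, bottle2, bottle3 below 0.03 m/s and ((horizontal distance between mouth1 and peg0 below 0.009 m and distance between mouth1 and peg0 below 0.013 m) or (horizontal distance between mouth1 and peg1 below 0.009 m and distance between mouth1 and peg1 below 0.013 m) or (horizontal distance between mouth1 and peg2 below 0.009 m and distance between mouth1 and peg2 below 0.013 m) or (horizontal distance between mouth1 and peg3 below 0.009 m and distance between mouth1 and peg3 below 0.013 m)) and ((horizontal distance between mouth2 and peg0 below 0.009 m and distance between mouth2 and peg0 below 0.013 m) or (horizontal distance between mouth2 and peg1 below 0.009 m and distance between mouth2 and peg1 below 0.013 m) or (horizontal distance between mouth2 and peg2 below 0.009 m and distance between mouth2 and peg2 below 0.013 m) or (horizontal distance between mouth2 and peg3 below 0.009 m and distance between mouth2 and peg3 below 0.013 m)) and ((horizontal distance between mouth3 and peg0 below 0.009 m and distance between mouth3 and peg0 below 0.013 m) or (horizontal distance between mouth3 and peg1 below 0.009 m and distance between mouth3 and peg1 below 0.013 m) or (horizontal distance between mouth3 and peg2 below 0.009 m and distance between mouth3 and peg2 below 0.013 m) or (horizontal distance between mouth3 and peg3 below 0.009 m and distance between mouth3 and peg3 below 0.013 m)) and (((distance between bail0 and hook0 below 0.055 m and z of bail0 in the frame of hook0 above 0 m and contact force between pail0 and stand above 0.1 N and height (world z) of pail0 above 0.04 m and angle between pail0's own z axis and vertical below 0.6 rad and linear speed of pail0 below 0.3 m/s) and (distance between bail1 and hook1 below 0.055 m and z of bail1 in the frame of hook1 above 0 m and contact force between pail1 and stand above 0.1 N and height (world z) of pail1 above 0.04 m and angle between pail1's own z axis and vertical below 0.6 rad and linear speed of pail1 below 0.3 m/s)) or ((distance between bail0 and hook1 below 0.055 m and z of bail0 in the frame of hook1 above 0 m and contact force between pail0 and stand above 0.1 N and height (world z) of pail0 above 0.04 m and angle between pail0's own z axis and vertical below 0.6 rad and linear speed of pail0 below 0.3 m/s) and (distance between bail1 and hook0 below 0.055 m and z of bail1 in the frame of hook0 above 0 m and contact force between pail1 and stand above 0.1 N and height (world z) of pail1 above 0.04 m and angle between pail1's own z axis and vertical below 0.6 rad and linear speed of pail1 below 0.3 m/s)))); the robot touches nothing.
It fails at once if one of the bystanders is moved more than 4 cm from its place (distance of any of inkbottle, paintpot, candle, brush, stamp from where it was at the start of the episode above 0.04 m).
Of bottle0, bottle1, bottle2, bottle3 only 3 to 4 are there at a start; the rules pass over those that are not, and their reading is None.
At some moment in a run one of bottle0, bottle1, bottle2, bottle3, pail0, pail1 may be knocked a few centimetres aside while the robot is not near it.
It also fails if it takes over 210 s, if anything falls off the work surface, if the arm or the gripper's body presses on something with over 40 N, if the wrist force passes 120 N, or if a joint passes its speed limit or range.

## Robot

A 6-joint arm with a two-finger parallel gripper is mounted at the origin on the work surface. World frame = base frame: x ahead of the robot, y to its left, z up, the work surface at z = 0. Lengths are in m, angles in degrees, forces in N, time in s.
With the tool pointing down it reaches from about 0.35 to 0.85 m from the base axis. Payload 8.1 kg.
Tool frame: the origin (TCP) lies midway between the tips of the shut fingers; the grasp point (between the pads) lies behind it (hold_point_z is the z of the grasp point in the tool frame, in m); z points along the fingers, y is the line along which they close (so a half turn about z gives the same grasp; the last joint's range is limited). The gripper opens to 93 mm and grips with 3 to 60 N. Pads are 15 mm wide; open, the fingers measure 128 mm over their backs; the gripper's body (75 mm by 188 mm) begins 65 mm behind the grasp point.
Start: joints at [69.763, 7.471, 85.268, -0, 87.261, -4.893], TCP at [0.159, 0.579, 0.219] pointing down, gripper open.
Joint ranges: [-169.43, 169.43], [-51.17, 129.36], [1.28, 143.12], [-76.62, 256.62], [0, 156.53], [-152.29, 152.29]. Speed limits (degrees/s): [136.94, 136.94, 159.86, 180, 180, 180].

## Interface

Orientations are given as [roll, pitch, yaw] about the fixed x, y, z axes, in that order (R = Rz(yaw) Ry(pitch) Rx(roll)).
In Python, from bench import get_obs, get_image, close_job, find_in, trace, hold_point_z gives the robot as it stands.
- The arm moves only by the tool apply_moves, never from a script. Its argument "targets" is a list that holds one entry, the list of rows, each a list of 7 numbers: the closure, from -1 (fully open) to 1 (shut), then the shift along the tool's x, y, z in m, then the turn, a rotation vector about the tool's x, y, z in degrees. In form: [[[grip, x, y, z, wx, wy, wz], ...]]. A call has 1 to 8 rows; each row is the pose to reach, as a shift and turn from the pose commanded when the call began, along the tool's axes at that moment; what a row does not reach only later rows make up. A row lasts 1/8 s, in which the tool goes at most 62.5 mm and 10.7 degrees, less where a joint would pass 70% of its speed; a pose out of reach is approached as far as the arm can. A call with a gripper value outside its range is refused whole. The fingers move at their own pace and stop on an object; "newtons" is the grip in N (left out, the last holds). Time passes only in rows, so rows that repeat a pose let the fingers close. It gives the time, the measured TCP pose, the force, the opening and the grip force at its end, in the units of the state.
- get_obs(): the state, without advancing time (a new reading comes with each control period).
- get_image(name): name is "scene" or "top" or "wrist"; returns a dict with "img" (480x640x3 uint8, blue, green, red), "fov_y" (degrees; the focal length in pixels is half the picture's height over the tangent of half this angle, whatever the lens; pixels are square), "cx", "cy" (the principal point, pixels), "R" (3x3) and "t" (3): a world point X has camera coordinates R X + t; the wrist camera has in their place "mount" (4x4, takes a point from camera to tool coordinates, whose origin is the TCP and whose axes are the flange's). Camera axes: x right, y down, z forward; pixel columns grow to the right and rows downward; lengths in m; the calibration is good to about 2 mm. The wrist camera is an equidistant fisheye: a pixel r from the principal point sees the ray r / f radians off the axis. A picture is of the moment at which its call begins: read the wrist's pose just before it. There is no depth.
- close_job(): hands the job in; it is judged then, once.
Trained networks look in a picture, given as the dict that the camera call returned (one of the last four; its "shot" number tells which), for a name from the list of things; names that differ only in an ending like _2 or _b are one class to them, and where a whole thing is asked for, a point or a joint stands for the part that bears it (a point fixed in the world has none). Each returns a list of dicts, best first, with "p" (0 to 1); they miss things now and then, are a little off and sometimes report something else, mostly with a low value. They report only what shows in the picture. A call takes as long as a camera call. They do not tell look-alikes from the thing itself.
- find_in(picture, target): "bbox" ([left, top, width, height] in pixels, round what is visible of it).
- trace(picture, target): "region" (480x640 bool, what is visible of it) and "bbox" ([left, top, width, height] in pixels, round what is visible of it).
The state is a dict: "time_s": time; "joints": joint angles; "joint_vel": joint speeds; "tau": joint torques, N m; "ee_pos": TCP position; "ee_rot": TCP orientation; "force": force on the tool from outside, world axes, zero at the start; "ft_torque": the same for the moment, N m; "width": opening from 0.0 (shut) to 1.0 (fully open); "grasp_force": force on a finger pad.
Only numpy, scipy, OpenCV 4.12 (cv2) and the standard library are available. Lean on these libraries where they do the work, as an engineer would, in place of code of your own. Each camera call takes 0.05 s, during which the arm holds its last target. There are 200 camera calls.

## Working session

There is one attempt and no reset: what is moved stays moved. The work goes in short steps, Python scripts to look and compute and a tool call to move; the robot and the scene stay as the last step left them, time stands still between calls to the robot, and variables do not carry over. Pictures are saved under pics/ and viewed, at most 14 in all, crops included, and the job is handed in when it is done.

Besides the shell and the picture viewer there is one more tool, called as name(argument=value, ...), one argument or row to a line, values as JSON. apply_moves: Moves the arm, as the interface text tells. Its arguments: {"type":"object","properties":{"targets":{"type":"array"},"newtons":{"type":"number"}},"required":["targets"]}

```bash
ls; mkdir -p pics
python3 - <<'E'
from bench import *
import cv2, numpy as np
print(hold_point_z, get_obs())
for n in ("scene","top"):
    p=get_image(n); cv2.imwrite(f"pics/{n}0.png",p["img"]); print(n,p["fov_y"],p["cx"],p["cy"],np.array(p["R"]).tolist(),p["t"])
    for k in ("bottle0","pail0","stand","peg0","inkbottle","paintpot","candle","brush","stamp"):
        try: print(k,[(np.round(d["bbox"]).tolist(),round(d["p"],2)) for d in find_in(p,k)][:7])
        except Exception as e: print(k,e)
p=get_image("wrist");print(p["mount"],p["fov_y"],p["cx"],p["cy"])
E
```

```text
pics
-0.0188 {'time_s': 0.0, 'joints': array([ 6.97629791e+01,  7.51423790e+00,  8.53281226e+01, -6.19425472e-04,
        8.72598042e+01, -4.89381003e+00]), 'joint_vel': array([-0.04403334,  0.11671533, -0.00164182,  0.0032212 , -0.01666125,
        0.03464478]), 'tau': array([-2.55629842e-03, -5.59853840e+01, -4.91750944e+01,  7.64688570e-02,
        3.59758164e-02, -1.87964097e-04]), 'ee_pos': array([0.15855923, 0.57809954, 0.21760759]), 'ee_rot': array([-1.79898155e+02, -8.09918317e-03,  1.64656812e+02]), 'force': array([ 0.33758324, -0.22073054, -0.43753771]), 'ft_torque': array([ 0.04505026,  0.05383857, -0.00356386]), 'grasp_force': 0.0, 'width': 1.0024916748421722}
scene 49.80114452303377 319.2698338331926 234.875494845973 [[-0.16775835403853742, 0.9856948192805625, -0.016212892824540734], [0.5467401056776282, 0.07934120035865623, -0.8335347807795803], [-0.8203245647266066, -0.14869666159368497, -0.5522290388389555]] [ 0.0826109  -0.16307762  1.64755698]
bottle0 [([276.0, 238.0, 58.0, 26.0], 0.98), ([229.0, 195.0, 45.0, 30.0], 0.94), ([339.0, 265.0, 61.0, 32.0], 0.82), ([195.0
[... 1266 characters left out ...]
0], 0.92)]
inkbottle [([249.0, 142.0, 27.0, 40.0], 0.72)]
paintpot [([347.0, 237.0, 12.0, 19.0], 0.7), ([347.0, 192.0, 35.0, 35.0], 0.59), ([308.0, 186.0, 33.0, 37.0], 0.58)]
candle [([376.0, 149.0, 28.0, 40.0], 0.93)]
brush [([305.0, 185.0, 31.0, 40.0], 0.57), ([289.0, 169.0, 40.0, 7.0], 0.49), ([258.0, 244.0, 54.0, 24.0], 0.41)]
stamp [([339.0, 177.0, 20.0, 16.0], 0.48)]
[[ 1.46062996e-04 -9.57437099e-01 -2.88641957e-01  7.98865832e-02]
 [ 9.99999989e-01  1.34308400e-04  6.05287954e-05  1.47046333e-03]
 [-1.91854750e-05 -2.88641963e-01  9.57437109e-01 -1.66159388e-01]
 [ 0.00000000e+00  0.00000000e+00  0.00000000e+00  1.00000000e+00]] 65.70646984690485 323.26910917927455 233.12324569073982
```

Run:
```python
import cv2
i=cv2.imread("pics/top0.png"); cv2.imwrite("pics/top0c.png",cv2.resize(i[130:400,130:530],None,fx=2,fy=2,interpolation=cv2.INTER_CUBIC))
i=cv2.imread("pics/scene0.png"); cv2.imwrite("pics/scene0c.png",cv2.resize(i[180:400,90:560],(800,374),interpolation=cv2.INTER_CUBIC))
```

```text
(no output)
```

View pics/top0c.png

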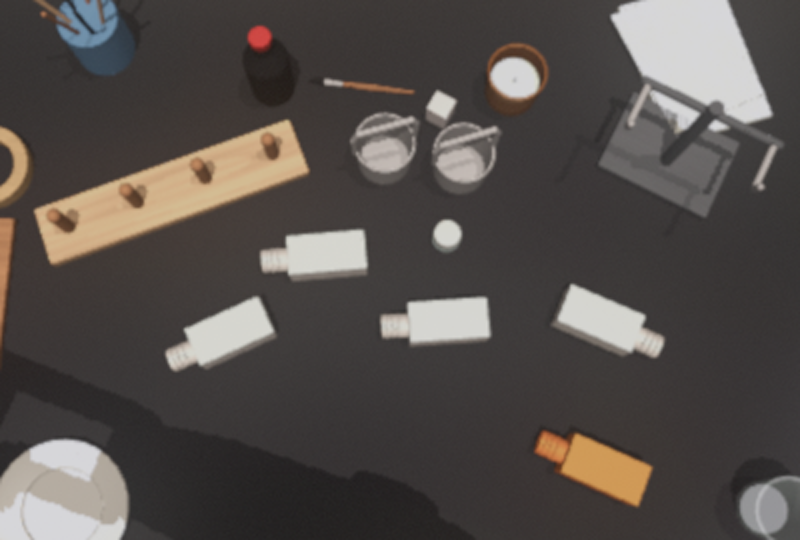

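View pics/scene0c.png

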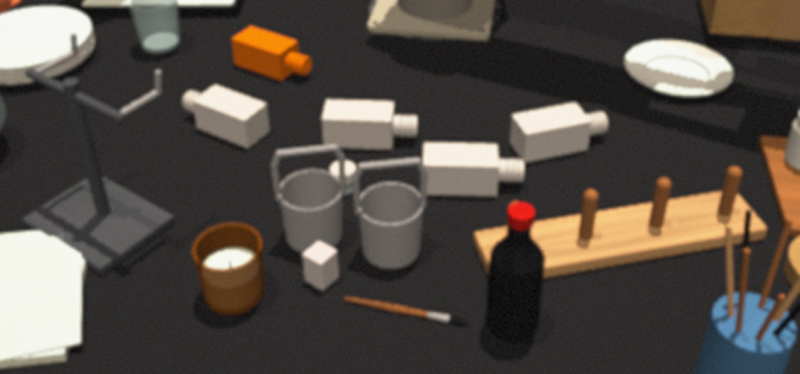

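The top crop (2x, offset 130,130) shows four white bottles with their centres near full-frame (434,289), (240,296), (345,291) and (287,259). There are two pails at (322,207) and (362,208), the rack at (214,228) and the stand at (475,200). The orange look-alike at (425,363) is not meant because of its colour. Both views at this scale show that clearly.

Next I fit poses by silhouette in both fixed cameras.

```bash
cat > h.py <<'E'
from bench import *
import cv2, numpy as np
from scipy.optimize import minimize
from scipy.spatial.transform import Rotation as Ro
def proj(p,X):
    f=240/np.tan(np.radians(p["fov_y"]/2)); c=np.asarray(X)@np.array(p["R"]).T+np.array(p["t"])
    return np.c_[p["cx"]+f*c[:,0]/c[:,2],p["cy"]+f*c[:,1]/c[:,2]]
def unproj(p,uv,z):
    f=240/np.tan(np.radians(p["fov_y"]/2)); R=np.array(p["R"]); C=-R.T@np.array(p["t"])
    d=R.T@np.array([(uv[0]-p["cx"])/f,(uv[1]-p["cy"])/f,1]); return C+d*(z-C[2])/d[2]
def cam_wrist(o,p):   # pose of the wrist camera in the world
    T=np.eye(4); T[:3,:3]=Ro.from_euler("xyz",o["ee_rot"],degrees=True).as_matrix(); T[:3,3]=o["ee_pos"]; return T@np.array(p["mount"])
def projw(p,W,X):
    f=240/np.tan(np.radians(p["fov_y"]/2)); c=(np.asarray(X)-W[:3,3])@W[:3,:3]; r=np.hypot(c[:,0],c[:,1]); th=np.arctan2(r,c[:,2])
    return np.c_[p["cx"]+f*th*c[:,0]/r,p["cy"]+f*th*c[:,1]/r]
def unprojw(p,W,uv,z):
    f=240/np.tan(np.radians(p["fov_y"]/2)); a=(uv[0]-p["cx"])/f; b=(uv[1]-p["cy"])/f; th=np.hypot(a,b)+1e-9
    d=W[:3,:3]@np.array([a/th*np.sin(th),b/th*np.sin(th),np.cos(th)]); return W[:3,3]+d*(z-W[2,3])/d[2]
def box(x0,x1,y0,y1,z0,z1): return np.array([[x,y,z] for x in(x0,x1) for y in(y0,y1) for z in(z0,z1)])
A=np.linspace(0,2*np.pi,24,endpoint=False)
def rod(a,b,r,r2=None):
    a,b=np.array(a,float),np.array(b,float); d=(b-a)/np.linalg.norm(b-a); u=np.cross(d,[.3,.5,.81]); u/=np.linalg.norm(u); v=np.cross(d,u)
    ring=np.outer(np.cos(A),u)+np.outer(np.sin(A),v); return np.vstack([a+r*ring,b+(r2 or r)*ring])
M={"bottle":[box(-.05,.05,-.025,.025,0,.05),rod((.05,0,.025),(.085,0,.025),.015)],
"pail":[rod((0,0,0),(0,0,.075),.032,.04),rod((0,-.034,.135),(0,.034,.135),.004),rod((0,-.034,.135),(0,-.04,.075),.004),rod((0,.034,.135),(0,.04,.075),.004)],
"rack":[box(-.04,.04,-.18,.18,0,.02)]+[rod((0,y,.02),(0,y,.089),.009) for y in(-.1425,-.0475,.0475,.1425)],
"stand":[box(-.06,.06,-.08,.08,0,.014),rod((0,0,0),(0,0,.2),.008),rod((0,-.085,.2),(0,.085,.2),.006)]+[q for y in(-.08,.08) for q in(rod((0,y,.2),(-.062,y,.2),.004),rod((-.062,y,.2),(-.07,y,.228),.004))]}
def sil(m,pr,q):
    R=Ro.from_euler("z",q[2]).as_matrix(); im=np.zeros((480,640),np.uint8)
    for P in M[m]:
        uv=pr(P@R.T+[q[0],q[1],0]); cv2.fillConvexPoly(im,cv2.convexHull(np.round(uv*16).astype(np.int32)),255,cv2.LINE_AA,4)
    return im/255.
def iou(m,pr,q,mask):
    s=sil(m,pr,q); return np.minimum(s,mask).sum()/np.maximum(s,mask).sum()
def fit(m,views,q0):   # views: list of (projector, mask); q in m, m, rad
    c=lambda q:-sum(iou(m,pr,q,k) for pr,k in views)
    r=minimize(c,q0,method="Nelder-Mead",options=dict(initial_simplex=np.array(q0)+np.array([[0,0,0],[.02,0,0],[0,.02,0],[0,0,.25]])))
    r=minimize(c,r.x,method="Nelder-Mead",options=dict(initial_simplex=r.x+np.array([[0,0,0],[.006,0,0],[0,.006,0],[0,0,.08]])))
    return r.x,[round(iou(m,pr,r.x,k),3) for pr,k in views]
E
cat > loc.py <<'E'
from h import *
P=[get_image("top"),get_image("scene")]
for m,n,yaws in (("bottle","bottle0",np.radians([-150,-110,-70,-30,30,70,110,150])),("pail","pail0",np.radians([-60,-20,20,60])),("rack","peg0",[.2,-.2]),("stand","stand",[-.4,0])):
    tr=[[d for d in trace(p,n) if d["p"]>.35] for p in P]
    for d in tr[0]:
        k=d["region"]; v,u=np.nonzero(k); col=P[0]["img"][k].mean(0)
        if m=="bottle" and col[2]-col[0]>60: print("orange skipped",d["bbox"]); continue
        xy=unproj(P[0],(u.mean(),v.mean()),.03)[:2]
        pt=lambda X:proj(P[0],X); ps=lambda X:proj(P[1],X)
        q,s=max((fit(m,[(pt,k)],[*xy,y]) for y in yaws),key=lambda r:r[1][0])
        b=max(tr[1],key=lambda e:iou(m,ps,q,e["region"]),default=None)
        out=[*np.round(q[:2],4),round(np.degrees(q[2]),1),s]
        if b is not None and iou(m,ps,q,b["region"])>.3:
            q2,s2=fit(m,[(pt,k),(ps,b["region"])],q); out+=["both",*np.round(q2[:2],4),round(np.degrees(q2[2]),1),s2]
        print(m,round(d["p"],2),*out)
E
python3 loc.py
```

```text
bottle 0.83 0.424 -0.0601 94.5 [np.float64(0.859)] both 0.4244 -0.0584 96.5 [np.float64(0.858), np.float64(0.905)]
orange skipped [395.3, 346.0, 57.3, 34.0]
bottle 0.79 0.405 0.2174 116.7 [np.float64(0.884)] both 0.4046 0.218 117.5 [np.float64(0.882), np.float64(0.828)]
bottle 0.64 0.5083 0.1002 96.8 [np.float64(0.891)] both 0.5078 0.0998 96.8 [np.float64(0.889), np.float64(0.898)]
bottle 0.63 0.5536 -0.0601 -20.3 [np.float64(0.18)]
bottle 0.62 0.4308 -0.2521 -112.6 [np.float64(0.869)] both 0.4321 -0.252 -114.5 [np.float64(0.867), np.float64(0.889)]
pail 0.84 0.6363 -0.0758 20.2 [np.float64(0.945)] both 0.6364 -0.0758 19.9 [np.float64(0.945), np.float64(0.816)]
pail 0.76 0.6482 0.0271 16.0 [np.float64(0.946)] both 0.6486 0.0275 15.7 [np.float64(0.944), np.float64(0.865)]
pail 0.42 0.4982 0.0992 -11.4 [np.float64(0.577)]
rack 0.91 0.5946 0.3086 21.7 [np.float64(0.913)] both 0.593 0.309 22.1 [np.float64(0.912), np.float64(0.724)]
stand 0.83 0.6564 -0.3558 -26.3 [np.float64(0.845)] both 0.6555 -0.3548 -26.3 [np.float64(0.841), np.float64(0.81)]
stand 0.56 0.4467 -0.2714 -26.6 [np.float64(0.335)]
```

```bash
cat > mv.py <<'E'
# args: x,y,z,mode,heading  (hold point) -> shift and turn in tool axes from the present pose
import sys; from h import *
o=get_obs(); R0=Ro.from_euler("xyz",o["ee_rot"],degrees=True).as_matrix(); h0=o["ee_pos"]+R0@[0,0,hold_point_z]
def rot(m,H):
    c,s=np.cos(np.radians(H)),np.sin(np.radians(H))
    if m=="D": return np.array([[c,s,0],[s,-c,0],[0,0,-1]])
    if m=="B": return np.array([[0,-s,c],[0,c,s],[-1,0,0]])
    if m=="A": return np.array([[0,s,c],[0,-c,s],[1,0,0]])
print("t",o["time_s"],"hold",np.round(h0,4),"rot",np.round(o["ee_rot"],1),"j",np.round(o["joints"],0),"w",round(o["width"],3))
for a in sys.argv[1:]:
    x,y,z,m,H=a.split(","); R=rot(m,float(H)); dp=R0.T@(np.array([x,y,z],float)-R@[0,0,hold_point_z]-o["ee_pos"])
    print(a,"->",np.round(dp,4).tolist(),np.round(Ro.from_matrix(R0.T@R).as_rotvec(degrees=True),1).tolist())
E
python3 mv.py .412,.205,.17,D,117.5
```

```text
t 1.55 hold [0.1588 0.5786 0.2374] rot [-180.    -0.   164.7] j [70.  7. 85.  0. 87. -5.] w 1.001
.412,.205,.17,D,117.5 -> [-0.3431, -0.2933, 0.0674] [-0.0, -0.0, 47.2]
```

apply_moves(
  targets=[
    [[-1,-0.343,-0.293,0.067,0,0,47.2],[-1,-0.343,-0.293,0.067,0,0,47.2],[-1,-0.343,-0.293,0.067,0,0,47.2],[-1,-0.343,-0.293,0.067,0,0,47.2],[-1,-0.343,-0.293,0.067,0,0,47.2],[-1,-0.343,-0.293,0.067,0,0,47.2],[-1,-0.343,-0.293,0.067,0,0,47.2],[-1,-0.343,-0.293,0.067,0,0,47.2]],
  ],
)

```text
time_s: 2.55
ee_pos: [0.4133, 0.2023, 0.1512]
ee_rot: [-180.0, 0.0, 117.2]
force: [-0.6, 1.1, -0.3]
width: 0.999
grasp_force: 0.0
```

```bash
cat > near.py <<'E'
# args: model name x y yaw : refine pose from the wrist camera
import sys; from h import *
m,n=sys.argv[1:3]; q=np.array(sys.argv[3:6],float); q[2]=np.radians(q[2])
o=get_obs(); p=get_image("wrist"); W=cam_wrist(o,p); pr=lambda X:projw(p,W,X)
cv2.imwrite("pics/w_%d.png"%(o["time_s"]*100),p["img"])
b=sorted(trace(p,n),key=lambda d:-iou(m,pr,q,d["region"]))[:1]
for d in b:
    print("p",round(d["p"],2),"iou0",round(iou(m,pr,q,d["region"]),2)); r,s=fit(m,[(pr,d["region"])],q); print(np.round(r[:2],4),round(np.degrees(r[2]),1),s)
E
python3 near.py bottle bottle0 .405 .218 117.5; python3 mv.py .412,.205,.026,D,117.5
```

```text
p 0.72 iou0 0.94
[0.4043 0.2192] 116.0 [np.float64(0.963)]
t 2.65 hold [0.4128 0.2034 0.1701] rot [-180.     0.   117.3] j [ 20. -12. 112.  -0.  81.  -7.] w 1.0
.412,.205,.026,D,117.5 -> [0.0018, 0.0001, 0.1441] [-0.0, 0.0, -0.2]
```

```bash
python3 mv.py .411,.2057,.026,D,116
```

```text
t 2.65 hold [0.4128 0.2034 0.1701] rot [-180.     0.   117.3] j [ 20. -12. 112.  -0.  81.  -7.] w 1.0
.411,.2057,.026,D,116 -> [0.0029, -0.0005, 0.1441] [-0.0, 0.0, 1.3]
```

apply_moves(
  newtons=25,
  targets=[
    [[-1,0.003,0,0.1,0,0,1.3],[-1,0.003,0,0.13,0,0,1.3],[-1,0.003,0,0.144,0,0,1.3],[-1,0.003,0,0.144,0,0,1.3],[1,0.003,0,0.144,0,0,1.3],[1,0.003,0,0.144,0,0,1.3],[1,0.003,0,0.144,0,0,1.3],[1,0.003,0,0.144,0,0,1.3]],
  ],
)

```text
time_s: 3.65
ee_pos: [0.411, 0.2081, 0.0082]
ee_rot: [179.9, 0.0, 116.2]
force: [-0.2, 0.0, 0.3]
width: 0.621
grasp_force: 0.0
```

apply_moves(
  targets=[
    [[1,0,0,0,0,0,0],[1,0,0,0,0,0,0],[1,0,0,-0.05,0,0,0],[1,0,0,-0.1,0,0,0],[1,0,0,-0.16,0,0,0],[1,0,0,-0.2,0,0,0],[1,0,0,-0.2,0,0,0]],
  ],
)

```text
time_s: 4.53
ee_pos: [0.4128, 0.2088, 0.2116]
ee_rot: [179.6, 0.0, 116.2]
force: [0.4, 0.3, -0.9]
width: 0.54
grasp_force: 25.0
```

```bash
python3 mv.py .5396,.441,.23,B,32 .5,.4,.26,B,32
```

```text
t 4.525 hold [0.4127 0.2087 0.2304] rot [179.6   0.  116.2] j [ 20. -15. 107.   0.  87.  -6.] w 0.54
.5396,.441,.23,B,32 -> [0.1545, 0.235, -0.0168] [-73.3, -66.1, -73.7]
.5,.4,.26,B,32 -> [0.1351, 0.1816, -0.0472] [-73.3, -66.1, -73.7]
```

apply_moves(
  targets=[
    [[1,0.135,0.18,-0.047,-73.3,-66.1,-73.7],[1,0.135,0.18,-0.047,-73.3,-66.1,-73.7],[1,0.135,0.18,-0.047,-73.3,-66.1,-73.7],[1,0.135,0.18,-0.047,-73.3,-66.1,-73.7],[1,0.135,0.18,-0.047,-73.3,-66.1,-73.7],[1,0.135,0.18,-0.047,-73.3,-66.1,-73.7],[1,0.135,0.18,-0.047,-73.3,-66.1,-73.7],[1,0.135,0.18,-0.047,-73.3,-66.1,-73.7]],
  ],
)

```text
time_s: 5.52
ee_pos: [0.5095, 0.4075, 0.2535]
ee_rot: [144.6, 59.5, 154.0]
force: [30.3, 5.9, 55.5]
width: 0.535
grasp_force: 25.1
```

```bash
python3 mv.py .541,.441,.24,B,32
```

```text
t 5.525 hold [0.4929 0.4035 0.2613] rot [144.6  59.5 154. ] j [ 54. -20. 131. -77.  37.  22.] w 0.535
.541,.441,.24,B,32 -> [-0.0004, 0.033, 0.0568] [-22.1, -21.1, -22.3]
```

Run:
```python
from h import *
a=get_image("scene")["img"];b=get_image("top")["img"];o=get_obs();print(o["force"],o["joints"],o["joint_vel"],o["tau"])
cv2.imwrite("pics/s2.png",cv2.resize(np.hstack([a[100:400,250:600],b[80:380,80:480]]),None,fx=1,fy=1))
```

```text
[-0.11918829 -1.63518146 -1.65223277] [ 53.8280927  -20.14853907 131.50737111 -76.24619701  37.36220657
  21.53068481] [-0.36146621  1.18429085 -8.65967285 -7.2847502   5.41081041 -6.27589948] [  0.80561433 -36.11631989 -53.86677504  -3.75730097  -1.36524629
   1.6780312 ]
```

View pics/s2.png

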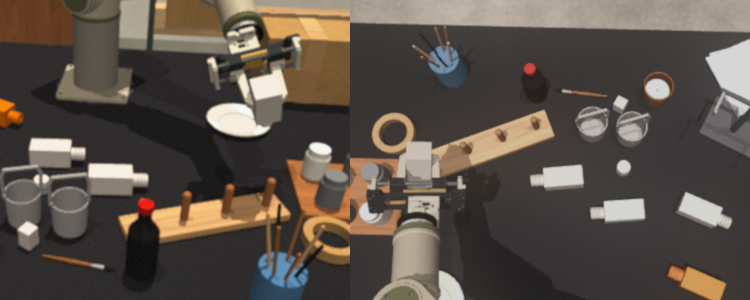

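```bash
python3 mv.py .47,.36,.26,D,116 .5,.4,.26,D,165 .5,.4,.26,D,215 .5,.4,.26,B,35
```

```text
t 5.625 hold [0.4908 0.3998 0.2537] rot [145.6  59.1 154.6] j [ 54. -20. 132. -76.  37.  22.] w 0.536
.47,.36,.26,D,116 -> [0.0116, -0.0398, -0.0401] [50.2, 45.2, 51.9]
.5,.4,.26,D,165 -> [0.0065, -0.0043, -0.0054] [25.9, 59.6, 8.5]
.5,.4,.26,D,215 -> [0.0065, -0.0043, -0.0054] [-1.8, 66.1, -36.0]
.5,.4,.26,B,35 -> [-0.0144, 0.0102, 0.0025] [-25.3, -21.1, -22.9]
```

apply_moves(
  targets=[
    [[1,0.0065,-0.004,-0.005,25.9,59.6,8.5],[1,0.0065,-0.004,-0.005,25.9,59.6,8.5],[1,0.0065,-0.004,-0.005,25.9,59.6,8.5],[1,0.0065,-0.004,-0.005,25.9,59.6,8.5],[1,0.0065,-0.004,-0.005,25.9,59.6,8.5],[1,0.0065,-0.004,-0.005,25.9,59.6,8.5],[1,0.0065,-0.004,-0.005,25.9,59.6,8.5],[1,0.0065,-0.004,-0.005,25.9,59.6,8.5]],
  ],
)

```text
time_s: 6.62
ee_pos: [0.5074, 0.403, 0.2513]
ee_rot: [179.7, 0.7, 164.9]
force: [0.4, -0.4, -0.8]
width: 0.538
grasp_force: 25.0
```

```bash
python3 mv.py .5,.4,.26,D,215
```

```text
t 6.625 hold [0.5072 0.4029 0.2701] rot [179.7   0.7 164.9] j [ 34.  14.  75.  -0.  91. -41.] w 0.538
.5,.4,.26,D,215 -> [0.0065, -0.0049, 0.01] [-0.0, 0.7, -50.1]
```

apply_moves(
  targets=[
    [[1,0.0065,-0.005,0.01,0,0.7,-50],[1,0.0065,-0.005,0.01,0,0.7,-50],[1,0.0065,-0.005,0.01,0,0.7,-50],[1,0.0065,-0.005,0.01,0,0.7,-50],[1,0.0065,-0.005,0.01,0,0.7,-50],[1,0.0065,-0.005,0.01,0,0.7,-50]],
  ],
)

```text
time_s: 7.38
ee_pos: [0.4971, 0.4011, 0.2437]
ee_rot: [-180.0, 0.3, -145.0]
force: [-0.1, 0.3, -1.2]
width: 0.537
grasp_force: 25.0
```

apply_moves(
  targets=[
    [[1,-0.04,0.01,0,0,-90,0],[1,-0.076,0.01,0,0,-90,0],[1,-0.076,0.01,0,0,-90,0],[1,-0.076,0.01,0,0,-90,0],[1,-0.076,0.01,0,0,-90,0],[1,-0.076,0.01,0,0,-90,0],[1,-0.076,0.01,0,0,-90,0],[1,-0.076,0.01,0,0,-90,0]],
  ],
)

```text
time_s: 8.38
ee_pos: [0.5142, 0.4219, 0.3056]
ee_rot: [179.5, 74.2, -145.6]
force: [-0.5, -0.4, 1.0]
width: 0.533
grasp_force: 25.0
```

```bash
python3 mv.py .541,.441,.24,B,35
```

```text
t 8.375 hold [0.4993 0.4116 0.3107] rot [ 179.5   74.2 -145.6] j [ 35. -36. 142. -14.   0. -76.] w 0.533
.541,.441,.24,B,35 -> [0.0491, 0.0001, 0.0676] [-0.1, -15.8, -0.1]
```

```bash
python3 mv.py .541,.441,.27,D,215
```

```text
t 8.375 hold [0.4993 0.4116 0.3107] rot [ 179.5   74.2 -145.6] j [ 35. -36. 142. -14.   0. -76.] w 0.533
.541,.441,.27,D,215 -> [0.0434, 0.0001, 0.0465] [0.1, 74.2, -0.2]
```

apply_moves(
  targets=[
    [[1,0.043,0,0.046,0,74,0],[1,0.043,0,0.046,0,74,0],[1,0.043,0,0.046,0,74,0],[1,0.043,0,0.046,0,74,0],[1,0.043,0,0.046,0,74,0],[1,0.043,0,0.046,0,74,0],[1,0.043,0,0.046,0,74,0],[1,0.043,0,0.046,0,74,0]],
  ],
)

```text
time_s: 9.38
ee_pos: [0.5438, 0.4418, 0.2479]
ee_rot: [-180.0, -0.2, -145.2]
force: [0.4, 1.1, -2.3]
width: 0.535
grasp_force: 25.0
```

```bash
python3 mv.py .541,.441,.27,D,215
```

```text
t 9.375 hold [0.5439 0.4418 0.2667] rot [-180.    -0.2 -145.2] j [ 35.  23.  64.  -0.  93. -90.] w 0.535
.541,.441,.27,D,215 -> [0.0028, 0.001, -0.0033] [-0.0, -0.2, -0.2]
```

apply_moves(
  targets=[
    [[1,0,0,0,0,0,84],[1,0,0,0,0,0,84],[1,0,0,0,0,0,84],[1,0,0,0,0,0,84],[1,0,0,0,0,0,84],[1,0,0,0,0,0,84],[1,0,0,0,0,0,84],[1,0,0,0,0,0,84]],
  ],
)

```text
time_s: 10.38
ee_pos: [0.5423, 0.4412, 0.2564]
ee_rot: [179.3, 0.1, 130.5]
force: [0.2, -0.3, -0.7]
width: 0.537
grasp_force: 25.0
```

apply_moves(
  targets=[
    [[1,0,0,0,0,0,96],[1,0,0,0,0,0,96],[1,0,0,0,0,0,96],[1,0,0,0,0,0,96],[1,0,0,0,0,0,96],[1,0,0,0,0,0,96],[1,0,0,0,0,0,96],[1,0,0,0,0,0,96]],
  ],
)

```text
time_s: 11.38
ee_pos: [0.5423, 0.4412, 0.2564]
ee_rot: [179.9, -0.7, 44.5]
force: [-0.1, 0.6, -0.2]
width: 0.536
grasp_force: 25.0
```

```bash
python3 mv.py .541,.441,.27,D,35
```

```text
t 11.375 hold [0.5421 0.4411 0.2752] rot [179.9  -0.7  44.5] j [35. 22. 65.  0. 93. 80.] w 0.536
.541,.441,.27,D,35 -> [-0.0011, -0.0008, 0.0051] [0.1, -0.7, 9.5]
```

apply_moves(
  targets=[
    [[1,0,0,0,55.8,9.3,56.6],[1,0,0,0,55.8,9.3,56.6],[1,0,0,0,55.8,9.3,56.6],[1,0,0,0,55.8,9.3,56.6],[1,0,0,0,55.8,9.3,56.6],[1,0,0,0,55.8,9.3,56.6],[1,0,0,0,55.8,9.3,56.6],[1,0,0,0,55.8,9.3,56.6]],
  ],
)

```text
time_s: 12.38
ee_pos: [0.5416, 0.4399, 0.2536]
ee_rot: [-127.6, 16.9, -8.5]
force: [0.2, 0.9, -1.0]
width: 0.535
grasp_force: 25.0
```

```bash
python3 mv.py .541,.441,.25,B,35
```

```text
t 12.375 hold [0.5427 0.4247 0.2646] rot [-127.6   16.9   -8.5] j [  8.   9.  96.  56.  78. 101.] w 0.535
.541,.441,.25,B,35 -> [0.0134, -0.0087, 0.0109] [71.6, 6.2, 79.0]
```

apply_moves(
  targets=[
    [[1,0.013,-0.009,0.011,71.6,6.2,79],[1,0.013,-0.009,0.011,71.6,6.2,79],[1,0.013,-0.009,0.011,71.6,6.2,79],[1,0.013,-0.009,0.011,71.6,6.2,79],[1,0.013,-0.009,0.011,71.6,6.2,79],[1,0.013,-0.009,0.011,71.6,6.2,79],[1,0.013,-0.009,0.011,71.6,6.2,79],[1,0.013,-0.009,0.011,71.6,6.2,79]],
  ],
)

```text
time_s: 13.38
ee_pos: [0.5552, 0.4519, 0.2496]
ee_rot: [-93.4, 74.7, -44.1]
force: [1.8, 1.1, 0.5]
width: 0.539
grasp_force: 25.0
```

```bash
python3 mv.py .541,.441,.24,B,35
```

```text
t 13.375 hold [0.5429 0.4377 0.2499] rot [-93.4  74.7 -44.1] j [ 20.  -1. 135. 141.  51. 102.] w 0.539
.541,.441,.24,B,35 -> [0.0095, 0.0015, 0.0008] [14.2, 1.0, 15.3]
```

apply_moves(
  targets=[
    [[1,0.01,0.0015,0,14.2,1,15.3],[1,0.01,0.0015,0,14.2,1,15.3],[1,0.01,0.0015,0,14.2,1,15.3],[1,0.01,0.0015,0,14.2,1,15.3]],
  ],
)

```text
time_s: 13.88
ee_pos: [0.555, 0.4535, 0.2407]
ee_rot: [-41.3, 89.8, -5.7]
force: [-0.5, 0.4, -1.1]
width: 0.538
grasp_force: 25.0
```

```bash
python3 mv.py .541,.441,.22,B,35 .541,.441,.12,B,35
python3 - <<'E'
from h import *
a=get_image("scene")["img"];o=get_obs();p=get_image("wrist");np.save("pics/o.npy",[o["ee_pos"],o["ee_rot"]]);b=p["img"]
cv2.imwrite("pics/w3.png",b)
c=np.zeros((480,800,3),np.uint8);c[:360,:]=0
c[:300,:320]=cv2.resize(a[180:330,400:560],(320,300)); c[:360,320:]=cv2.resize(b,(480,360)); cv2.imwrite("pics/s3.png",c[:360])
E
```

```text
t 13.875 hold [0.5397 0.4426 0.2406] rot [-41.3  89.8  -5.7] j [ 35.   1. 136. 179.  47.  91.] w 0.538
.541,.441,.22,B,35 -> [0.0207, -0.0021, 0.0] [0.5, 0.2, 0.1]
.541,.441,.12,B,35 -> [0.1207, -0.0019, -0.0002] [0.5, 0.2, 0.1]
```

View pics/s3.png

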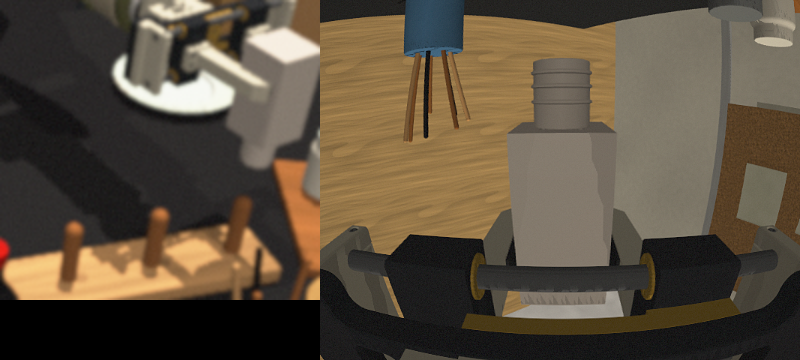

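The bottle is held square and mouth down. The pegs are visible below it at (75,230), (155,210) and (240,205) in the left crop. I check the rack fit with an overlay before lowering.

Run:
```python
from h import *
T,S=get_image("top"),get_image("scene")
out=[]
for p,f,(y0,y1,x0,x1) in ((T,"pics/top0.png",(185,270,140,290)),(S,"pics/scene0.png",(270,350,360,545))):
    im=cv2.resize(cv2.imread(f)[y0:y1,x0:x1],None,fx=4,fy=4,interpolation=cv2.INTER_CUBIC)
    for q,c in (((.594,.3088,np.radians(21.9)),(0,255,0)),):
        R=Ro.from_euler("z",q[2]).as_matrix()
        for P in M["rack"]:
            uv=(proj(p,P@R.T+[q[0],q[1],0])-[x0,y0]+.5)*4
            cv2.polylines(im,[cv2.convexHull(uv.astype(np.int32))],True,c,1)
    out.append(im)
w=max(i.shape[1] for i in out); out=[cv2.copyMakeBorder(i,0,0,0,w-i.shape[1],0) for i in out]
im=np.vstack(out);s=min(800/im.shape[1],600/im.shape[0]);cv2.imwrite("pics/ov.png",cv2.resize(im,None,fx=s,fy=s))
```

```text
(no output)
```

View pics/ov.png

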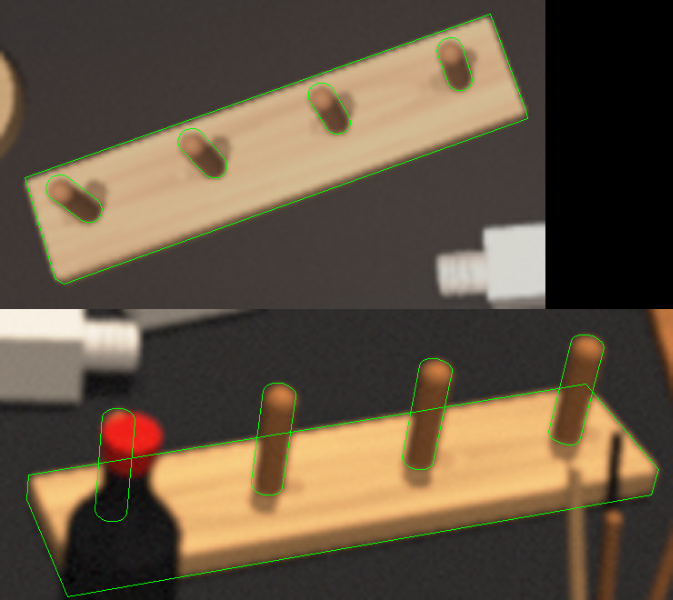

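```bash
python3 mv.py .5394,.4399,.17,B,35 .5394,.4399,.119,B,35
```

```text
t 14.075 hold [0.5426 0.4414 0.2415] rot [-36.5  89.6  -1.2] j [ 34.   1. 136. 179.  47.  91.] w 0.533
.5394,.4399,.17,B,35 -> [0.0715, 0.0008, -0.0039] [0.4, 0.3, 0.2]
.5394,.4399,.119,B,35 -> [0.1225, 0.001, -0.0042] [0.4, 0.3, 0.2]
```

apply_moves(
  targets=[
    [[1,0.03,0,-0.003,0.3,0.2,0],[1,0.045,0,-0.003,0.3,0.2,0],[1,0.055,0,-0.003,0.3,0.2,0],[1,0.065,0,-0.003,0.3,0.2,0],[1,0.075,0,-0.003,0.3,0.2,0],[1,0.075,0,-0.003,0.3,0.2,0]],
  ],
)

```text
time_s: 14.82
ee_pos: [0.5561, 0.4509, 0.1649]
ee_rot: [-92.3, 89.8, -57.2]
force: [-0.8, 1.9, -2.7]
width: 0.538
grasp_force: 25.0
```

```bash
python3 - <<'E'
from h import *
S=get_image("scene"); T=get_image("top");o=get_obs();print(o["ee_pos"],o["force"])
im=np.hstack([cv2.resize(S["img"][210:330,430:560],(520,480)),cv2.resize(T["img"][170:320,130:217],(278,480))]);cv2.imwrite("pics/s4.png",im)
E
python3 mv.py .5394,.4399,.119,B,35
```

```text
[0.55612033 0.45093357 0.16555197] [-1.96744521  1.05255802 -2.50674897]
t 14.925 hold [0.5407 0.4401 0.1655] rot [-82.5  89.8 -47.5] j [ 35.  17. 133. 180.  59.  90.] w 0.54
.5394,.4399,.119,B,35 -> [0.0465, 0.0007, -0.0012] [0.0, 0.0, 0.2]
```

View pics/s4.png

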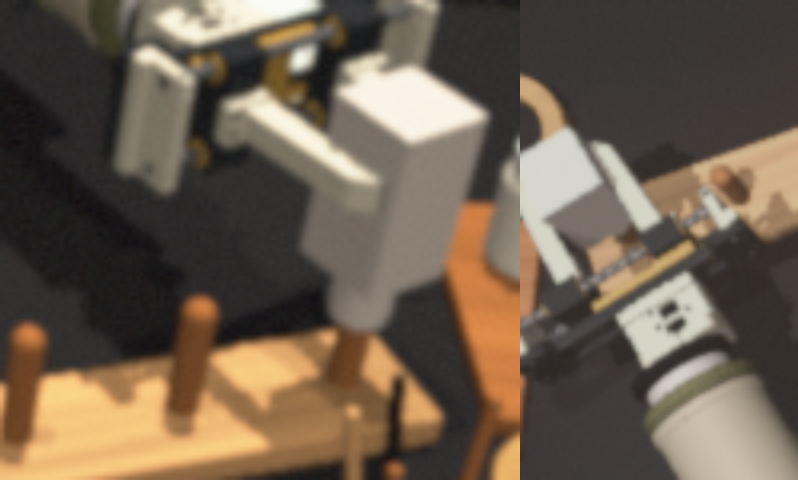

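The peg is inside the neck (view pixel (350,350)) and the forces are low, so I lower the bottle and release it.

apply_moves(
  targets=[
    [[1,0.015,0,-0.001,0,0,0],[1,0.03,0,-0.001,0,0,0],[1,0.042,0,-0.001,0,0,0],[1,0.047,0,-0.001,0,0,0],[1,0.047,0,-0.001,0,0,0],[-0.4,0.047,0,-0.001,0,0,0],[-0.4,0.047,0,-0.001,0,0,0],[-0.4,0.047,0,-0.001,0,0,0]],
  ],
)

```text
time_s: 15.92
ee_pos: [0.5557, 0.4504, 0.1196]
ee_rot: [-52.9, 89.8, -17.8]
force: [-0.5, -0.2, -0.9]
width: 0.697
grasp_force: 0.0
```

apply_moves(
  targets=[
    [[-0.4,0,0,0,0,0,0],[-0.4,0,0,-0.03,0,0,0],[-0.4,0,0,-0.06,0,0,0],[-0.4,-0.03,0,-0.1,0,0,0],[-0.4,-0.08,0,-0.1,0,0,0],[-0.4,-0.12,0,-0.1,0,0,0]],
  ],
)

```text
time_s: 16.68
ee_pos: [0.5058, 0.4292, 0.2219]
ee_rot: [-8.5, 88.9, 25.9]
force: [0.2, 0.2, 0.6]
width: 0.701
grasp_force: 0.0
```

```bash
cat > chk.py <<'E'
# inverted-bottle check: silhouettes in both views against model at given pegs
import sys; from h import *
T,S=get_image("top"),get_image("scene")
q=(.594,.3088,np.radians(21.9))
for p,n in((T,"top"),(S,"scene")):
    tr=trace(p,"bottle0")
    for i in map(int,sys.argv[1:]):
        s=.1425-.095*i; c=np.array([q[0]-s*np.sin(q[2]),q[1]+s*np.cos(q[2])])
        best=(0,)
        for d in tr:
            k=d["region"]
            def cost(v):
                R=Ro.from_euler("z",v[2]).as_matrix(); im=np.zeros((480,640),np.uint8)
                for P in(box(-.025,.025,-.025,.025,.055,.155),rod((0,0,.02),(0,0,.055),.015)):
                    cv2.fillConvexPoly(im,cv2.convexHull(np.round(proj(p,P@R.T+[v[0],v[1],0])*16).astype(np.int32)),255,cv2.LINE_AA,4)
                im=im/255.; return -np.minimum(im,k).sum()/np.maximum(im,k).sum()
            if cost([*c,.5])<-.4:
                r=min((minimize(cost,[*c,a],method="Nelder-Mead",options=dict(initial_simplex=np.array([*c,a])+np.array([[0,0,0],[.015,0,0],[0,.015,0],[0,0,.3]]))) for a in(.1,.5,.9)),key=lambda r:r.fun)
                best=max(best,(-r.fun,*np.round(r.x[:2]-c,4)))
        print(n,"peg",i,c.round(4),"iou, dx, dy",np.round(best,4))
E
python3 chk.py 0; python3 mv.py .43,.30,.25,B,30 .42,-.04,.25,D,96.5
```

```text
top peg 0 [0.5408 0.441 ] iou, dx, dy [ 6.725e-01  3.000e-04 -1.100e-03]
scene peg 0 [0.5408 0.441 ] iou, dx, dy [ 9.311e-01 -1.200e-03  2.000e-04]
t 16.875 hold [0.49   0.4183 0.2218] rot [-7.5 88.7 27. ] j [ 38.  -1. 143. 184.  53.  87.] w 0.7
.43,.30,.25,B,30 -> [-0.0302, -0.0652, -0.1157] [4.4, 1.3, 0.1]
.42,-.04,.25,D,96.5 -> [-0.0155, -0.3385, -0.3353] [90.4, 54.6, 88.6]
```

apply_moves(
  targets=[
    [[-0.4,-0.04,-0.04,-0.03,0,0,0],[-0.4,-0.08,-0.09,-0.05,-7,0,-7],[-0.4,-0.08,-0.155,-0.07,-14,0,-14],[-0.4,-0.08,-0.155,-0.07,-21,0,-21],[-0.4,-0.08,-0.155,-0.07,-28,0,-28],[-0.4,-0.08,-0.155,-0.07,-35,0,-35],[-0.4,-0.08,-0.155,-0.07,-42,0,-42],[-0.4,-0.08,-0.155,-0.07,-49,0,-49]],
  ],
)

```text
time_s: 17.88
ee_pos: [0.5333, 0.2581, 0.2965]
ee_rot: [-107.2, 52.1, -33.5]
force: [0.7, -0.5, 1.1]
width: 0.702
grasp_force: 0.0
```

```bash
python3 mv.py .5094,.0869,.2,D,97 .52,.25,.3,D,30
```

```text
t 17.875 hold [0.527  0.2407 0.2999] rot [-107.2   52.1  -33.5] j [-20.  -6. 125.  81.  85. 115.] w 0.702
.5094,.0869,.2,D,97 -> [0.1368, 0.0574, -0.1455] [-94.1, -58.1, -132.3]
.52,.25,.3,D,30 -> [0.008, 0.0181, -0.0091] [-89.5, 2.8, -84.3]
```

apply_moves(
  targets=[
    [[-1,0.1,0.045,-0.1,-89.5,2.8,-84.3],[-1,0.1,0.045,-0.1,-89.5,2.8,-84.3],[-1,0.1,0.045,-0.1,-89.5,2.8,-84.3],[-1,0.1,0.045,-0.1,-89.5,2.8,-84.3],[-1,0.1,0.045,-0.1,-89.5,2.8,-84.3],[-1,0.1,0.045,-0.1,-89.5,2.8,-84.3],[-1,0.1,0.045,-0.1,-89.5,2.8,-84.3],[-1,0.1,0.045,-0.1,-89.5,2.8,-84.3]],
  ],
)

```text
time_s: 18.88
ee_pos: [0.515, 0.1414, 0.2093]
ee_rot: [-154.1, 6.6, 5.8]
force: [-0.8, 1.1, 0.0]
width: 1.001
grasp_force: 0.0
```

```bash
python3 mv.py .5094,.0869,.17,D,97
```

```text
t 18.875 hold [0.5177 0.1335 0.2261] rot [-154.1    6.6    5.8] j [-7.  5. 94. 24. 94. 78.] w 1.001
.5094,.0869,.17,D,97 -> [-0.0044, 0.0741, 0.0297] [-25.3, -15.6, -90.8]
```

apply_moves(
  targets=[
    [[-1,-0.004,0.074,0.03,-25.3,-15.6,-90.8],[-1,-0.004,0.074,0.03,-25.3,-15.6,-90.8],[-1,-0.004,0.074,0.03,-25.3,-15.6,-90.8],[-1,-0.004,0.074,0.03,-25.3,-15.6,-90.8],[-1,-0.004,0.074,0.03,-25.3,-15.6,-90.8],[-1,-0.004,0.074,0.03,-25.3,-15.6,-90.8],[-1,-0.004,0.074,0.03,-25.3,-15.6,-90.8],[-1,-0.004,0.074,0.03,-25.3,-15.6,-90.8]],
  ],
)

```text
time_s: 19.88
ee_pos: [0.5089, 0.0875, 0.15]
ee_rot: [-177.2, -1.4, 87.9]
force: [0.3, 0.7, -0.3]
width: 0.997
grasp_force: 0.0
```

```bash
python3 near.py bottle bottle0 .508 .0998 96.8; python3 mv.py .5094,.0869,.17,D,97 .5094,.0869,.025,D,97
```

```text
p 0.93 iou0 0.96
[0.5085 0.1004] 96.4 [np.float64(0.975)]
t 19.975 hold [0.5095 0.0876 0.1693] rot [-177.2   -1.5   87.8] j [  3.  -1. 101.   2.  82.   5.] w 0.999
.5094,.0869,.17,D,97 -> [-0.0012, 0.0008, -0.0008] [-2.7, -1.7, -9.2]
.5094,.0869,.025,D,97 -> [-0.005, 0.0078, 0.144] [-2.7, -1.7, -9.2]
```

apply_moves(
  newtons=25,
  targets=[
    [[-1,-0.002,0.003,0.06,-2.7,-1.7,-9],[-1,-0.005,0.008,0.1,-2.7,-1.7,-9],[-1,-0.005,0.008,0.13,-2.7,-1.7,-9],[-1,-0.005,0.008,0.145,-2.7,-1.7,-9],[-1,-0.005,0.008,0.145,-2.7,-1.7,-9],[1,-0.005,0.008,0.145,-2.7,-1.7,-9],[1,-0.005,0.008,0.145,-2.7,-1.7,-9],[1,-0.005,0.008,0.145,-2.7,-1.7,-9]],
  ],
)

```text
time_s: 20.98
ee_pos: [0.5138, 0.0867, 0.0091]
ee_rot: [179.5, -0.0, 96.6]
force: [0.4, 0.1, 0.2]
width: 0.729
grasp_force: 0.0
```

apply_moves(
  targets=[
    [[1,0,0,0,0,0,0],[1,0,0,0,0,0,0],[1,0,0,0,0,0,0],[1,0,0,-0.06,0,0,0],[1,0,0,-0.12,0,0,0],[1,0,0,-0.18,0,0,0],[1,0,0,-0.24,0,0,0],[1,0,0,-0.245,0,0,0]],
  ],
)

```text
time_s: 21.98
ee_pos: [0.5141, 0.0867, 0.2591]
ee_rot: [179.0, 0.0, 96.6]
force: [0.1, 0.5, -1.8]
width: 0.54
grasp_force: 25.0
```

```bash
python3 mv.py .5763,.3529,.27,D,27
```

```text
t 21.975 hold [0.5138 0.0866 0.2779] rot [179.    0.   96.6] j [ 4. -7. 95.  0. 90. -3.] w 0.54
.5763,.3529,.27,D,27 -> [0.2572, 0.0924, 0.0094] [0.9, -0.6, 69.6]
```

apply_moves(
  targets=[
    [[1,0.257,0.092,0.005,0.9,-0.6,69.6],[1,0.257,0.092,0.005,0.9,-0.6,69.6],[1,0.257,0.092,0.005,0.9,-0.6,69.6],[1,0.257,0.092,0.005,0.9,-0.6,69.6],[1,0.257,0.092,0.005,0.9,-0.6,69.6],[1,0.257,0.092,0.005,0.9,-0.6,69.6],[1,0.257,0.092,0.005,0.9,-0.6,69.6],[1,0.257,0.092,0.005,0.9,-0.6,69.6]],
  ],
)

```text
time_s: 22.98
ee_pos: [0.5724, 0.3522, 0.2466]
ee_rot: [-179.8, 0.7, 27.1]
force: [-0.5, 0.6, -1.9]
width: 0.539
grasp_force: 25.0
```

apply_moves(
  targets=[
    [[1,0,0,0,57,0,57],[1,0,0,0,57,0,57],[1,0,0,0,57,0,57],[1,0,0,0,57,0,57],[1,0,0,0,57,0,57],[1,0,0,0,57,0,57],[1,0,0,0,57,0,57],[1,0,0,0,57,0,57]],
  ],
)

```text
time_s: 23.98
ee_pos: [0.5724, 0.3511, 0.2466]
ee_rot: [-130.1, 25.4, -23.5]
force: [0.6, -0.1, -0.8]
width: 0.535
grasp_force: 25.0
```

```bash
python3 mv.py .5747,.3519,.25,B,27
```

```text
t 23.975 hold [0.5714 0.3358 0.2575] rot [-130.1   25.4  -23.5] j [ -1.   6. 100.  56.  78. 110.] w 0.535
.5747,.3519,.25,B,27 -> [0.011, -0.0173, 0.0065] [70.5, -0.3, 69.5]
```

apply_moves(
  targets=[
    [[1,0.011,-0.017,0.0065,61,0,60],[1,0.011,-0.017,0.0065,61,0,60],[1,0.011,-0.017,0.0065,61,0,60],[1,0.011,-0.017,0.0065,61,0,60],[1,0.011,-0.017,0.0065,61,0,60],[1,0.011,-0.017,0.0065,61,0,60],[1,0.011,-0.017,0.0065,61,0,60],[1,0.011,-0.017,0.0065,61,0,60]],
  ],
)

```text
time_s: 24.98
ee_pos: [0.5919, 0.3613, 0.2518]
ee_rot: [-95.5, 78.7, -57.6]
force: [0.8, -0.1, 1.2]
width: 0.535
grasp_force: 25.0
```

apply_moves(
  targets=[
    [[1,0,0,0,9.7,-0.3,9.6],[1,0,0,0,9.7,-0.3,9.6],[1,0,0,0,9.7,-0.3,9.6],[1,0,0,0,9.7,-0.3,9.6]],
  ],
)

```text
time_s: 25.48
ee_pos: [0.5925, 0.363, 0.2542]
ee_rot: [-75.6, 88.0, -46.9]
force: [0.0, -0.5, -0.5]
width: 0.54
grasp_force: 25.0
```

```bash
for i in 1 2 3; do python3 mv.py .5747,.3519,.165,B,27 | tail -1; python3 -c "
from bench import *; get_image('top')"; done; python3 mv.py
```

```text
.5747,.3519,.165,B,27 -> [0.0892, 0.0013, -0.0029] [1.6, 0.5, 2.0]
.5747,.3519,.165,B,27 -> [0.0894, 0.0019, -0.0031] [1.6, 0.6, 1.9]
.5747,.3519,.165,B,27 -> [0.0895, 0.0024, -0.0032] [1.5, 0.6, 1.9]
t 25.625 hold [0.5768 0.3529 0.2545] rot [-73.7  88.  -45.2] j [ 26.  -5. 140. 176.  46.  91.] w 0.541
```

apply_moves(
  targets=[
    [[1,0.03,0.002,-0.003,1.6,0.5,1.9],[1,0.05,0.002,-0.003,1.6,0.5,1.9],[1,0.065,0.002,-0.003,1.6,0.5,1.9],[1,0.078,0.002,-0.003,1.6,0.5,1.9],[1,0.089,0.002,-0.003,1.6,0.5,1.9],[1,0.1,0.002,-0.003,1.6,0.5,1.9],[1,0.11,0.002,-0.003,1.6,0.5,1.9],[1,0.11,0.002,-0.003,1.6,0.5,1.9]],
  ],
)

```text
time_s: 26.62
ee_pos: [0.5917, 0.3603, 0.1433]
ee_rot: [111.0, 89.9, 138.0]
force: [-3.1, 4.1, -3.8]
width: 0.539
grasp_force: 25.0
```

```bash
python3 mv.py .5747,.3519,.119,B,27; python3 -c "
from bench import *; print(get_obs()['force'])"
```

```text
t 26.625 hold [0.575  0.3518 0.1434] rot [111.   89.9 138. ] j [ 27.  19. 134. 180.  63.  90.] w 0.539
.5747,.3519,.119,B,27 -> [0.0243, 0.0002, -0.0002] [-0.0, -0.0, -0.1]
[-3.06701223  4.13333273 -3.80417902]
```

apply_moves(
  targets=[
    [[1,0.01,0,0,0,0,0],[1,0.018,0,0,0,0,0],[1,0.025,0,0,0,0,0],[1,0.025,0,0,0,0,0],[-0.4,0.025,0,0,0,0,0],[-0.4,0.025,0,0,0,0,0],[-0.4,0.025,0,0,0,0,0],[-0.4,0.025,0,0,0,0,0]],
  ],
)

```text
time_s: 27.62
ee_pos: [0.5918, 0.3604, 0.1196]
ee_rot: [60.4, 89.8, 87.3]
force: [0.0, 0.1, -0.5]
width: 0.699
grasp_force: 0.0
```

apply_moves(
  targets=[
    [[-0.4,0,0,-0.03,0,0,0],[-0.4,0,0,-0.07,0,0,0],[-0.4,-0.02,0,-0.08,0,0,0],[-0.4,-0.08,0,-0.08,0,0,0],[-0.4,-0.12,0,-0.08,0,0,0]],
  ],
)

```text
time_s: 28.25
ee_pos: [0.5581, 0.3561, 0.2198]
ee_rot: [8.0, 88.9, 34.2]
force: [0.9, 0.0, -0.3]
width: 0.696
grasp_force: 0.0
```

```bash
python3 chk.py 0 1; python3 mv.py .47,.13,.3,D,27
```

```text
top peg 0 [0.5408 0.441 ] iou, dx, dy [6.935e-01 6.000e-04 1.400e-03]
top peg 1 [0.5763 0.3529] iou, dx, dy [ 0.69    0.0015 -0.0012]
scene peg 0 [0.5408 0.441 ] iou, dx, dy [ 9.286e-01 -1.800e-03  8.000e-04]
scene peg 1 [0.5763 0.3529] iou, dx, dy [ 9.532e-01 -1.000e-03  3.000e-04]
t 28.45 hold [0.5408 0.3475 0.2196] rot [ 7.  88.7 33.2] j [ 31.  -1. 143. 185.  54.  87.] w 0.698
.47,.13,.3,D,27 -> [-0.0656, -0.1636, -0.1771] [128.2, 0.7, 125.4]
```

apply_moves(
  targets=[
    [[-0.4,-0.04,-0.04,-0.0,0,0,0],[-0.4,-0.08,-0.09,-0.03,-7,0,-7],[-0.4,-0.08,-0.15,-0.05,-14,0,-14],[-0.4,-0.08,-0.16,-0.05,-21,0,-21],[-0.4,-0.08,-0.16,-0.05,-28,0,-28],[-0.4,-0.08,-0.16,-0.05,-35,0,-35],[-0.4,-0.08,-0.16,-0.05,-42,0,-42],[-0.4,-0.08,-0.16,-0.05,-49,0,-49]],
  ],
)

```text
time_s: 29.45
ee_pos: [0.5811, 0.1873, 0.2935]
ee_rot: [-107.7, 51.9, -41.5]
force: [0.7, 1.5, 0.7]
width: 0.698
grasp_force: 0.0
```

```bash
python3 mv.py .47,.05,.27,D,20
```

```text
t 29.45 hold [0.5726 0.1709 0.297 ] rot [-107.7   51.9  -41.5] j [-26.  -4. 123.  81.  83. 115.] w 0.698
.47,.05,.27,D,20 -> [0.038, 0.0726, -0.1621] [-88.5, 4.5, -82.4]
```

apply_moves(
  targets=[
    [[-1,0.038,0.072,-0.162,-88.5,4.5,-82.4],[-1,0.038,0.072,-0.162,-88.5,4.5,-82.4],[-1,0.038,0.072,-0.162,-88.5,4.5,-82.4],[-1,0.038,0.072,-0.162,-88.5,4.5,-82.4],[-1,0.038,0.072,-0.162,-88.5,4.5,-82.4],[-1,0.038,0.072,-0.162,-88.5,4.5,-82.4],[-1,0.038,0.072,-0.162,-88.5,4.5,-82.4],[-1,0.038,0.072,-0.162,-88.5,4.5,-82.4]],
  ],
)

```text
time_s: 30.45
ee_pos: [0.4702, 0.0517, 0.2517]
ee_rot: [-155.3, 6.4, -2.8]
force: [1.0, 0.2, 0.0]
width: 1.005
grasp_force: 0.0
```

```bash
python3 mv.py .4254,-.0719,.17,D,96
```

```text
t 30.45 hold [0.4717 0.0438 0.2687] rot [-155.3    6.4   -2.8] j [-18.  -6.  99.  22.  99.  78.] w 1.005
.4254,-.0719,.17,D,96 -> [-0.0271, 0.1577, 0.0422] [-23.7, -16.6, -98.4]
```

apply_moves(
  targets=[
    [[-1,-0.027,0.158,0.042,-23.7,-16.6,-98.4],[-1,-0.027,0.158,0.042,-23.7,-16.6,-98.4],[-1,-0.027,0.158,0.042,-23.7,-16.6,-98.4],[-1,-0.027,0.158,0.042,-23.7,-16.6,-98.4],[-1,-0.027,0.158,0.042,-23.7,-16.6,-98.4],[-1,-0.027,0.158,0.042,-23.7,-16.6,-98.4],[-1,-0.027,0.158,0.042,-23.7,-16.6,-98.4],[-1,-0.027,0.158,0.042,-23.7,-16.6,-98.4]],
  ],
)

```text
time_s: 31.45
ee_pos: [0.4246, -0.0712, 0.1503]
ee_rot: [-175.8, -2.3, 80.1]
force: [0.1, -0.3, -0.7]
width: 1.001
grasp_force: 0.0
```

```bash
python3 near.py bottle bottle0 .4244 -.059 96; python3 mv.py .4254,-.0719,.025,D,96
```

```text
p 0.95 iou0 0.94
[ 0.4251 -0.0577] 95.4 [np.float64(0.974)]
t 31.55 hold [ 0.4258 -0.0717  0.1695] rot [-175.8   -2.3   79.9] j [-18. -13. 112.   2.  85.  -8.] w 0.999
.4254,-.0719,.025,D,96 -> [-0.0068, 0.0116, 0.1439] [-3.9, -2.9, -16.0]
```

apply_moves(
  newtons=25,
  targets=[
    [[-1,-0.002,0.005,0.05,-3.9,-2.9,-16],[-1,-0.0055,0.0125,0.09,-3.9,-2.9,-16],[-1,-0.0055,0.0125,0.12,-3.9,-2.9,-16],[-1,-0.0055,0.0125,0.145,-3.9,-2.9,-16],[-1,-0.0055,0.0125,0.145,-3.9,-2.9,-16],[1,-0.0055,0.0125,0.145,-3.9,-2.9,-16],[1,-0.0055,0.0125,0.145,-3.9,-2.9,-16],[1,-0.0055,0.0125,0.145,-3.9,-2.9,-16]],
  ],
)

```text
time_s: 32.55
ee_pos: [0.4304, -0.0721, 0.0086]
ee_rot: [179.6, 0.2, 95.8]
force: [-0.3, 0.7, 0.3]
width: 0.726
grasp_force: 0.0
```

apply_moves(
  targets=[
    [[1,0,0,0,0,0,0],[1,0,0,0,0,0,0],[1,0,0,0,0,0,0],[1,0,0,-0.06,0,0,0],[1,0,0,-0.12,0,0,0],[1,0,0,-0.18,0,0,0],[1,0,0,-0.24,0,0,0],[1,0,0,-0.245,0,0,0]],
  ],
)

```text
time_s: 33.55
ee_pos: [0.4305, -0.0721, 0.258]
ee_rot: [179.1, 0.3, 95.9]
force: [0.0, 0.6, -1.4]
width: 0.536
grasp_force: 24.9
```

```bash
python3 mv.py .6117,.2647,.27,D,20
```

```text
t 33.55 hold [ 0.4302 -0.072   0.2768] rot [179.1   0.3  95.9] j [-16. -20. 107.   0.  92. -22.] w 0.536
.6117,.2647,.27,D,20 -> [0.3166, 0.2145, 0.0083] [0.9, -0.3, 75.9]
```

apply_moves(
  targets=[
    [[1,0.316,0.214,0.006,0.9,-0.3,75.9],[1,0.316,0.214,0.006,0.9,-0.3,75.9],[1,0.316,0.214,0.006,0.9,-0.3,75.9],[1,0.316,0.214,0.006,0.9,-0.3,75.9],[1,0.316,0.214,0.006,0.9,-0.3,75.9],[1,0.316,0.214,0.006,0.9,-0.3,75.9],[1,0.316,0.214,0.006,0.9,-0.3,75.9],[1,0.316,0.214,0.006,0.9,-0.3,75.9]],
  ],
)

```text
time_s: 34.55
ee_pos: [0.6081, 0.267, 0.2437]
ee_rot: [-179.7, 0.7, 19.9]
force: [-0.7, -0.6, -0.8]
width: 0.535
grasp_force: 24.9
```

apply_moves(
  targets=[
    [[1,0,0,0,57,0,57],[1,0,0,0,57,0,57],[1,0,0,0,57,0,57],[1,0,0,0,57,0,57],[1,0,0,0,57,0,57],[1,0,0,0,57,0,57],[1,0,0,0,57,0,57],[1,0,0,0,57,0,57]],
  ],
)

```text
time_s: 35.55
ee_pos: [0.6075, 0.2638, 0.2439]
ee_rot: [-130.0, 25.6, -30.6]
force: [-0.8, -0.1, -0.9]
width: 0.538
grasp_force: 24.9
```

```bash
python3 mv.py .6097,.2639,.25,B,21
```

```text
t 35.55 hold [0.6047 0.2487 0.2548] rot [-130.    25.6  -30.6] j [ -9.   6. 101.  56.  79. 109.] w 0.538
.6097,.2639,.25,B,21 -> [0.0095, -0.019, 0.005] [69.4, -1.0, 69.2]
```

apply_moves(
  targets=[
    [[1,0.0095,-0.019,0.005,60,-0.8,60],[1,0.0095,-0.019,0.005,60,-0.8,60],[1,0.0095,-0.019,0.005,60,-0.8,60],[1,0.0095,-0.019,0.005,60,-0.8,60],[1,0.0095,-0.019,0.005,60,-0.8,60],[1,0.0095,-0.019,0.005,60,-0.8,60],[1,0.0095,-0.019,0.005,60,-0.8,60],[1,0.0095,-0.019,0.005,60,-0.8,60]],
  ],
)

```text
time_s: 36.55
ee_pos: [0.6272, 0.2709, 0.25]
ee_rot: [-96.8, 80.3, -65.9]
force: [1.1, 0.2, 0.7]
width: 0.539
grasp_force: 24.9
```

apply_moves(
  targets=[
    [[1,0,0,0,9.4,-0.2,9.2],[1,0,0,0,9.4,-0.2,9.2],[1,0,0,0,9.4,-0.2,9.2],[1,0,0,0,9.4,-0.2,9.2],[1,0,0,0,9.4,-0.2,9.2]],
  ],
)

```text
time_s: 37.17
ee_pos: [0.629, 0.2713, 0.2539]
ee_rot: [-73.9, 89.1, -52.2]
force: [-1.7, -0.3, -0.9]
width: 0.536
grasp_force: 24.9
```

```bash
for i in 1 2 3; do python3 mv.py .6097,.2639,.165,B,21 | tail -1; python3 -c "
from bench import *; get_image('top')"; done; python3 mv.py
```

```text
.6097,.2639,.165,B,21 -> [0.0889, 0.0014, -0.0023] [0.7, 0.3, 0.9]
.6097,.2639,.165,B,21 -> [0.0891, 0.0016, -0.0023] [0.7, 0.3, 0.9]
.6097,.2639,.165,B,21 -> [0.0892, 0.0016, -0.0024] [0.7, 0.3, 0.8]
t 37.325 hold [0.6117 0.2642 0.2542] rot [-71.3  89.1 -49.6] j [ 16.  -7. 142. 172.  45.  95.] w 0.539
```

apply_moves(
  targets=[
    [[1,0.03,0.0015,-0.0025,0.7,0.3,0.9],[1,0.05,0.0015,-0.0025,0.7,0.3,0.9],[1,0.065,0.0015,-0.0025,0.7,0.3,0.9],[1,0.078,0.0015,-0.0025,0.7,0.3,0.9],[1,0.089,0.0015,-0.0025,0.7,0.3,0.9],[1,0.1,0.0015,-0.0025,0.7,0.3,0.9],[1,0.11,0.0015,-0.0025,0.7,0.3,0.9],[1,0.11,0.0015,-0.0025,0.7,0.3,0.9]],
  ],
)

```text
time_s: 38.33
ee_pos: [0.6269, 0.2708, 0.143]
ee_rot: [137.1, 89.8, 158.1]
force: [0.0, 0.6, -1.6]
width: 0.538
grasp_force: 24.9
```

```bash
python3 mv.py .6097,.2639,.12,B,21
```

```text
t 38.325 hold [0.6093 0.2641 0.1431] rot [137.1  89.8 158.1] j [ 17.  18. 136. 175.  64.  92.] w 0.538
.6097,.2639,.12,B,21 -> [0.023, -0.0004, 0.0003] [-0.0, -0.1, -0.1]
```

apply_moves(
  targets=[
    [[1,0.01,0,0,0,0,0],[1,0.018,0,0,0,0,0],[1,0.024,0,0,0,0,0],[1,0.024,0,0,0,0,0],[-0.4,0.024,0,0,0,0,0],[-0.4,0.024,0,0,0,0,0],[-0.4,0.024,0,0,0,0,0],[-0.4,0.024,0,0,0,0,0]],
  ],
)

```text
time_s: 39.33
ee_pos: [0.6269, 0.2713, 0.1203]
ee_rot: [90.7, 89.9, 111.7]
force: [0.3, -0.0, -0.5]
width: 0.701
grasp_force: 0.0
```

apply_moves(
  targets=[
    [[-0.4,0,0,-0.03,0,0,0],[-0.4,0,0,-0.06,0,0,0],[-0.4,-0.02,0,-0.07,0,0,0],[-0.4,-0.08,0,-0.07,0,0,0],[-0.4,-0.12,0,-0.07,0,0,0]],
  ],
)

```text
time_s: 39.95
ee_pos: [0.6073, 0.2704, 0.2166]
ee_rot: [6.1, 88.9, 26.7]
force: [-0.2, 0.3, 0.7]
width: 0.7
grasp_force: 0.0
```

apply_moves(
  targets=[
    [[-0.4,-0.04,-0.04,-0.0,0,0,0],[-0.4,-0.07,-0.09,-0.03,-7,0,-7],[-0.4,-0.07,-0.15,-0.05,-14,0,-14],[-0.4,-0.07,-0.16,-0.05,-21,0,-21],[-0.4,-0.07,-0.16,-0.05,-28,0,-28],[-0.4,-0.07,-0.16,-0.05,-35,0,-35],[-0.4,-0.07,-0.16,-0.05,-42,0,-42],[-0.4,-0.07,-0.16,-0.05,-49,0,-49]],
  ],
)

```text
time_s: 40.95
ee_pos: [0.6148, 0.1008, 0.2834]
ee_rot: [-110.0, 48.9, -46.2]
force: [-0.2, 0.5, -0.2]
width: 0.7
grasp_force: 0.0
```

```bash
python3 chk.py 1 2;python3 loc.py | grep -v rack; python3 mv.py .45,-.08,.28,D,0
```

```text
top peg 1 [0.5763 0.3529] iou, dx, dy [ 9.275e-01  2.100e-03 -5.000e-04]
top peg 2 [0.6117 0.2647] iou, dx, dy [ 8.808e-01 -4.000e-04 -2.700e-03]
scene peg 1 [0.5763 0.3529] iou, dx, dy [ 9.511e-01 -5.000e-04 -3.000e-04]
scene peg 2 [0.6117 0.2647] iou, dx, dy [ 0.9567 -0.0018 -0.001 ]
bottle 0.98 0.6064 0.3783 34.0 [np.float64(0.611)]
bottle 0.79 0.5662 0.4729 43.3 [np.float64(0.665)]
orange skipped [430.0, 356.3, 24.5, 25.9]
bottle 0.55 0.6426 0.2836 25.1 [np.float64(0.643)]
pail 0.86 0.6573 -0.1161 -0.2 [np.float64(0.555)] both 0.6509 -0.1089 12.8 [np.float64(0.55), np.float64(0.865)]
pail 0.81 0.6476 0.0407 94.0 [np.float64(0.407)] both 0.6521 0.0287 100.2 [np.float64(0.387), np.float64(0.774)]
stand 0.73 0.6561 -0.3552 -25.4 [np.float64(0.823)] both 0.6555 -0.3546 -26.3 [np.float64(0.822), np.float64(0.811)]
t 41.65 hold [0.6054 0.0866 0.288 ] rot [-109.8   49.1  -46.2] j [-33.   3. 116.  78.  85. 112.] w 0.7
.45,-.08,.28,D,0 -> [0.0285, 0.0845, -0.2302] [-82.0, 14.3, -68.2]
```

apply_moves(
  targets=[
    [[-1,0.028,0.084,-0.23,-82,14.3,-68.2],[-1,0.028,0.084,-0.23,-82,14.3,-68.2],[-1,0.028,0.084,-0.23,-82,14.3,-68.2],[-1,0.028,0.084,-0.23,-82,14.3,-68.2],[-1,0.028,0.084,-0.23,-82,14.3,-68.2],[-1,0.028,0.084,-0.23,-82,14.3,-68.2],[-1,0.028,0.084,-0.23,-82,14.3,-68.2],[-1,0.028,0.084,-0.23,-82,14.3,-68.2]],
  ],
)

```text
time_s: 42.65
ee_pos: [0.4508, -0.0803, 0.2626]
ee_rot: [-164.2, 4.6, -13.0]
force: [-0.6, 0.7, -0.3]
width: 0.996
grasp_force: 0.0
```

```bash
python3 mv.py .4265,-.2395,.19,D,66
```

```text
t 42.65 hold [ 0.4511 -0.0856  0.2807] rot [-164.2    4.6  -13. ] j [-28. -10.  99.  14.  99.  77.] w 0.996
.4265,-.2395,.19,D,66 -> [0.0193, 0.1791, 0.0432] [-16.3, -7.0, -79.0]
```

apply_moves(
  targets=[
    [[-1,0.019,0.179,0.043,-16.3,-7,-79],[-1,0.019,0.179,0.043,-16.3,-7,-79],[-1,0.019,0.179,0.043,-16.3,-7,-79],[-1,0.019,0.179,0.043,-16.3,-7,-79],[-1,0.019,0.179,0.043,-16.3,-7,-79],[-1,0.019,0.179,0.043,-16.3,-7,-79],[-1,0.019,0.179,0.043,-16.3,-7,-79],[-1,0.019,0.179,0.043,-16.3,-7,-79]],
  ],
)

```text
time_s: 43.65
ee_pos: [0.4251, -0.2381, 0.1701]
ee_rot: [-179.8, -0.2, 66.1]
force: [-0.0, 0.4, 0.2]
width: 1.0
grasp_force: 0.0
```

```bash
python3 near.py bottle bottle0 .4321 -.252 -114; python3 mv.py .4265,-.2395,.025,D,66
```

```text
p 0.65 iou0 0.94
[ 0.4316 -0.2511] -112.4 [np.float64(0.968)]
t 43.75 hold [ 0.425  -0.2382  0.1889] rot [-179.8   -0.2   65.9] j [-35.  -8. 106.   0.  83. -11.] w 0.998
.4265,-.2395,.025,D,66 -> [-0.0014, 0.0026, 0.1639] [-0.2, -0.2, -0.1]
```

apply_moves(
  newtons=25,
  targets=[
    [[-1,0.004,0.011,0.05,0,0,-1.6],[-1,0.004,0.011,0.1,0,0,-1.6],[-1,0.004,0.011,0.14,0,0,-1.6],[-1,0.004,0.011,0.163,0,0,-1.6],[-1,0.004,0.011,0.163,0,0,-1.6],[1,0.004,0.011,0.163,0,0,-1.6],[1,0.004,0.011,0.163,0,0,-1.6],[1,0.004,0.011,0.163,0,0,-1.6]],
  ],
)

```text
time_s: 44.75
ee_pos: [0.4373, -0.2391, 0.0083]
ee_rot: [-179.9, -0.2, 67.4]
force: [0.6, -0.3, -0.3]
width: 0.728
grasp_force: 0.0
```

apply_moves(
  targets=[
    [[1,0,0,0,0,0,0],[1,0,0,0,0,0,0],[1,0,0,0,0,0,0],[1,0,0,-0.06,0,0,0],[1,0,0,-0.12,0,0,0],[1,0,0,-0.18,0,0,0],[1,0,0,-0.24,0,0,0],[1,0,0,-0.25,0,0,0]],
  ],
)

```text
time_s: 45.75
ee_pos: [0.4388, -0.2412, 0.2624]
ee_rot: [179.8, -0.1, 67.4]
force: [-0.1, -0.5, -1.3]
width: 0.538
grasp_force: 25.0
```

```bash
python3 mv.py .6471,.1766,.27,D,193
```

```text
t 45.75 hold [ 0.4387 -0.2412  0.2812] rot [ 1.798e+02 -1.000e-01  6.740e+01] j [-35.  -9.  97.   0.  92. -12.] w 0.538
.6471,.1766,.27,D,193 -> [0.4657, 0.0316, 0.0125] [0.3, 0.2, -125.6]
```

apply_moves(
  targets=[
    [[1,0.465,0.032,0.01,0,0,-84],[1,0.465,0.032,0.01,0,0,-84],[1,0.465,0.032,0.01,0,0,-84],[1,0.465,0.032,0.01,0,0,-84],[1,0.465,0.032,0.01,0,0,-84],[1,0.465,0.032,0.01,0,0,-84],[1,0.465,0.032,0.01,0,0,-84],[1,0.465,0.032,0.01,0,0,-84]],
  ],
)

```text
time_s: 46.75
ee_pos: [0.6449, 0.1803, 0.2458]
ee_rot: [179.9, -0.4, 151.9]
force: [-0.1, -0.5, 0.2]
width: 0.535
grasp_force: 25.0
```

apply_moves(
  targets=[
    [[1,0,0,0,0,0,-41],[1,0,0,0,0,0,-41],[1,0,0,0,0,0,-41],[1,0,0,0,0,0,-41],[1,0,0,0,0,0,-41]],
  ],
)

```text
time_s: 47.38
ee_pos: [0.6445, 0.177, 0.2468]
ee_rot: [179.7, -0.2, -167.7]
force: [-0.5, 0.4, -0.4]
width: 0.537
grasp_force: 25.0
```

apply_moves(
  targets=[
    [[1,0,0,0,-57,0,57],[1,0,0,0,-57,0,57],[1,0,0,0,-57,0,57],[1,0,0,0,-57,0,57],[1,0,0,0,-57,0,57],[1,0,0,0,-57,0,57],[1,0,0,0,-57,0,57],[1,0,0,0,-57,0,57]],
  ],
)

```text
time_s: 48.38
ee_pos: [0.6443, 0.1762, 0.2465]
ee_rot: [129.7, -25.5, 141.8]
force: [-0.3, -0.2, -1.2]
width: 0.537
grasp_force: 25.0
```

```bash
python3 mv.py .6451,.1761,.25,A,15
```

```text
t 48.375 hold [0.6394 0.1617 0.2574] rot [129.7 -25.5 141.8] j [-17.   7. 100.  56.  79. -71.] w 0.537
.6451,.1761,.25,A,15 -> [-0.0093, 0.0163, 0.0066] [-67.8, 1.7, 69.0]
```

apply_moves(
  targets=[
    [[1,-0.009,0.016,0.0065,-59,1.4,60],[1,-0.009,0.016,0.0065,-59,1.4,60],[1,-0.009,0.016,0.0065,-59,1.4,60],[1,-0.009,0.016,0.0065,-59,1.4,60],[1,-0.009,0.016,0.0065,-59,1.4,60],[1,-0.009,0.016,0.0065,-59,1.4,60],[1,-0.009,0.016,0.0065,-59,1.4,60],[1,-0.009,0.016,0.0065,-59,1.4,60]],
  ],
)

```text
time_s: 49.38
ee_pos: [0.6626, 0.1813, 0.2499]
ee_rot: [95.4, -81.1, 108.5]
force: [1.0, 0.2, -0.4]
width: 0.538
grasp_force: 25.0
```

apply_moves(
  targets=[
    [[1,0,0,0,-8.8,0.3,9],[1,0,0,0,-8.8,0.3,9],[1,0,0,0,-8.8,0.3,9],[1,0,0,0,-8.8,0.3,9],[1,0,0,0,-8.8,0.3,9]],
  ],
)

```text
time_s: 50.0
ee_pos: [0.6641, 0.1813, 0.2527]
ee_rot: [46.1, -89.4, 149.2]
force: [-0.1, -0.2, -1.3]
width: 0.538
grasp_force: 25.0
```

```bash
for i in 1 2 3; do python3 mv.py .6451,.1761,.165,A,15 | tail -1; python3 -c "
from bench import *; get_image('top')"; done; python3 mv.py
```

```text
.6451,.1761,.165,A,15 -> [-0.0876, -0.0006, -0.0016] [-0.4, -0.4, 0.4]
.6451,.1761,.165,A,15 -> [-0.0877, -0.0007, -0.0016] [-0.3, -0.4, 0.4]
.6451,.1761,.165,A,15 -> [-0.0877, -0.0007, -0.0016] [-0.3, -0.4, 0.4]
t 50.15 hold [0.646  0.1763 0.2525] rot [ 46.  -89.4 149.4] j [  6.  -6. 141. 167.  46. -81.] w 0.537
```

apply_moves(
  targets=[
    [[1,-0.03,-0.0005,-0.0016,-0.3,-0.4,0.4],[1,-0.05,-0.0005,-0.0016,-0.3,-0.4,0.4],[1,-0.065,-0.0005,-0.0016,-0.3,-0.4,0.4],[1,-0.078,-0.0005,-0.0016,-0.3,-0.4,0.4],[1,-0.089,-0.0005,-0.0016,-0.3,-0.4,0.4],[1,-0.1,-0.0005,-0.0016,-0.3,-0.4,0.4],[1,-0.11,-0.0005,-0.0016,-0.3,-0.4,0.4],[1,-0.11,-0.0005,-0.0016,-0.3,-0.4,0.4]],
  ],
)

```text
time_s: 51.15
ee_pos: [0.663, 0.1811, 0.1414]
ee_rot: [175.1, -89.9, 20.0]
force: [0.1, 0.3, -1.5]
width: 0.534
grasp_force: 25.0
```

```bash
python3 mv.py .6451,.1761,.118,A,15
```

```text
t 51.15 hold [0.6449 0.1762 0.1414] rot [175.1 -89.9  20. ] j [  6.  19. 135. 170.  64. -86.] w 0.534
.6451,.1761,.118,A,15 -> [-0.0234, 0.0002, 0.0002] [-0.1, 0.1, 0.0]
```

apply_moves(
  targets=[
    [[1,-0.01,0,0,0,0,0],[1,-0.018,0,0,0,0,0],[1,-0.024,0,0,0,0,0],[1,-0.024,0,0,0,0,0],[-0.4,-0.024,0,0,0,0,0],[-0.4,-0.024,0,0,0,0,0],[-0.4,-0.024,0,0,0,0,0],[-0.4,-0.024,0,0,0,0,0]],
  ],
)

```text
time_s: 52.15
ee_pos: [0.663, 0.1815, 0.1184]
ee_rot: [85.6, -90.0, 109.5]
force: [-0.3, -1.2, -0.3]
width: 0.697
grasp_force: 0.0
```

apply_moves(
  targets=[
    [[-0.4,0,0,-0.03,0,0,0],[-0.4,0,0,-0.06,0,0,0],[-0.4,0.02,0,-0.07,0,0,0],[-0.4,0.08,0,-0.07,0,0,0],[-0.4,0.12,0,-0.07,0,0,0]],
  ],
)

```text
time_s: 52.78
ee_pos: [0.6434, 0.1766, 0.2191]
ee_rot: [1.3, -88.9, -166.3]
force: [-0.4, 0.3, -0.6]
width: 0.698
grasp_force: 0.0
```

apply_moves(
  targets=[
    [[-0.4,0.04,0.04,0,0,0,0],[-0.4,0.07,0.09,-0.03,7,0,-7],[-0.4,0.07,0.13,-0.05,14,0,-14],[-0.4,0.07,0.13,-0.05,21,0,-21],[-0.4,0.07,0.13,-0.05,28,0,-28],[-0.4,0.07,0.13,-0.05,35,0,-35],[-0.4,0.07,0.13,-0.05,42,0,-42],[-0.4,0.07,0.13,-0.05,49,0,-49]],
  ],
)

```text
time_s: 53.78
ee_pos: [0.6264, 0.0368, 0.286]
ee_rot: [112.1, -46.2, 129.5]
force: [0.5, 0.7, 0.5]
width: 0.703
grasp_force: 0.0
```

```bash
python3 chk.py 2 3; python3 mv.py .52,-.03,.32,D,150 .52,-.03,.32,D,108
```

```text
top peg 2 [0.6117 0.2647] iou, dx, dy [ 8.947e-01  1.000e-04 -1.300e-03]
top peg 3 [0.6472 0.1766] iou, dx, dy [ 8.947e-01 -1.000e-03 -7.000e-04]
scene peg 2 [0.6117 0.2647] iou, dx, dy [ 0.9144 -0.0039 -0.0011]
scene peg 3 [0.6472 0.1766] iou, dx, dy [ 6.646e-01 -4.400e-03 -5.000e-04]
t 53.975 hold [0.6166 0.0229 0.2914] rot [111.8 -46.5 129.4] j [-38.   4. 113.  75.  86. -68.] w 0.7
.52,-.03,.32,D,150 -> [0.0211, -0.0476, -0.1163] [71.9, -29.2, -45.0]
.52,-.03,.32,D,108 -> [0.0211, -0.0476, -0.1163] [55.0, -51.4, -9.4]
```

apply_moves(
  targets=[
    [[-1,0.021,-0.048,-0.116,55,-51.4,-9.4],[-1,0.021,-0.048,-0.116,55,-51.4,-9.4],[-1,0.021,-0.048,-0.116,55,-51.4,-9.4],[-1,0.021,-0.048,-0.116,55,-51.4,-9.4],[-1,0.021,-0.048,-0.116,55,-51.4,-9.4],[-1,0.021,-0.048,-0.116,55,-51.4,-9.4],[-1,0.021,-0.048,-0.116,55,-51.4,-9.4],[-1,0.021,-0.048,-0.116,55,-51.4,-9.4]],
  ],
)

```text
time_s: 54.98
ee_pos: [0.5192, -0.0261, 0.2987]
ee_rot: [-179.8, -0.0, 108.4]
force: [-0.8, 0.5, 0.0]
width: 0.999
grasp_force: 0.0
```

```bash
python3 loc.py | grep -E "pail|stand"; python3 near.py pail pail0 .65 -.109 13;  python3 near.py pail pail0 .65 .028 16; python3 mv.py .64,-.09,.23,D,108
```

```text
pail 0.67 0.6257 0.0179 -89.5 [np.float64(0.325)] both 0.6487 0.0273 -99.8 [np.float64(0.308), np.float64(0.744)]
pail 0.66 0.6471 -0.116 70.2 [np.float64(0.256)] both 0.6504 -0.1091 17.3 [np.float64(0.231), np.float64(0.881)]
stand 0.88 0.6559 -0.3561 -26.7 [np.float64(0.835)] both 0.6553 -0.3548 -26.6 [np.float64(0.829), np.float64(0.816)]
p 0.88 iou0 0.74
[ 0.6468 -0.1061] 20.4 [np.float64(0.798)]
p 0.65 iou0 0.91
[0.6482 0.0299] 17.3 [np.float64(0.935)]
t 55.675 hold [ 0.5199 -0.0303  0.3198] rot [1.800e+02 1.000e-01 1.081e+02] j [ -9.  -6.  90.  -0.  96. -27.] w 1.0
.64,-.09,.23,D,108 -> [-0.0938, 0.0955, 0.0901] [0.0, 0.1, 0.1]
```

```bash
python3 mv.py .654,-.126,.25,D,108
```

```text
t 55.675 hold [ 0.5199 -0.0303  0.3198] rot [1.800e+02 1.000e-01 1.081e+02] j [ -9.  -6.  90.  -0.  96. -27.] w 1.0
.654,-.126,.25,D,108 -> [-0.1324, 0.0977, 0.0702] [0.0, 0.1, 0.1]
```

apply_moves(
  targets=[
    [[-1,-0.132,0.098,0.07,0,0,0],[-1,-0.132,0.098,0.07,0,0,0],[-1,-0.132,0.098,0.07,0,0,0],[-1,-0.132,0.098,0.07,0,0,0],[-1,-0.132,0.098,0.07,0,0,0]],
  ],
)

```text
time_s: 56.3
ee_pos: [0.6541, -0.125, 0.2312]
ee_rot: [-180.0, 0.1, 108.1]
force: [-0.4, 0.2, 0.4]
width: 0.996
grasp_force: 0.0
```

```bash
python3 near.py pail pail0 .648 -.107 18;python3 mv.py .654,-.126,.13,D,108; ls -t pics | head -1; cp pics/$(ls -t pics | head -1) pics/p1.png
```

```text
p 0.58 iou0 0.95
[ 0.6489 -0.1076] 18.9 [np.float64(0.969)]
t 56.4 hold [ 0.6543 -0.1245  0.2523] rot [179.8   0.2 108.2] j [-15.  17.  73.  -0.  90. -33.] w 0.998
.654,-.126,.13,D,108 -> [-0.0008, -0.0012, 0.1223] [0.2, 0.2, 0.2]
w_5630.png
```

View pics/p1.png

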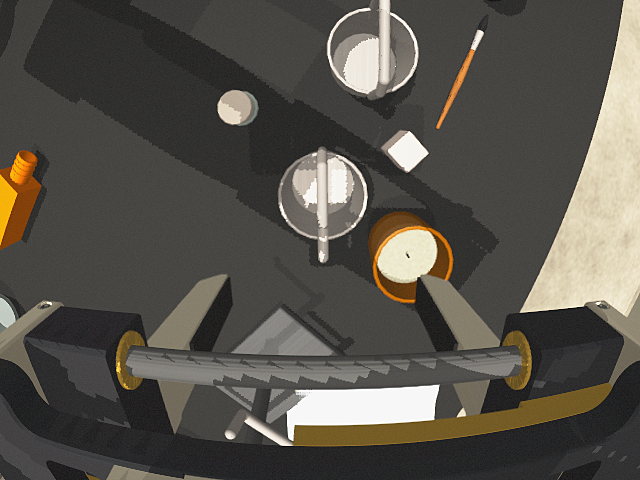

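The wrist view shows the knocked pail at (322,200), its bail aligned with the tool. The candle at (410,255) and the stamp at (405,150) stand below finger height, so I grip off-centre on the bail.

apply_moves(
  newtons=45,
  targets=[
    [[-1,-0.002,0,0.05,0,0,-0.8],[-1,-0.002,0,0.09,0,0,-0.8],[-1,-0.002,0,0.112,0,0,-0.8],[-1,-0.002,0,0.112,0,0,-0.8],[1,-0.002,0,0.112,0,0,-0.8],[1,-0.002,0,0.112,0,0,-0.8],[1,-0.002,0,0.112,0,0,-0.8],[1,-0.002,0,0.112,0,0,-0.8]],
  ],
)

```text
time_s: 57.4
ee_pos: [0.6552, -0.1275, 0.1198]
ee_rot: [180.0, 0.2, 108.9]
force: [-0.4, 0.4, 0.2]
width: 0.618
grasp_force: 0.0
```

apply_moves(
  targets=[
    [[1,0,0,0,0,0,0],[1,0,0,0,0,0,0],[1,0,0,0,0,0,0],[1,0,0,0,0,0,0],[1,0,0,-0.04,0,0,0],[1,0,0,-0.08,0,0,0],[1,0,0,-0.12,0,0,0],[1,0,0,-0.155,0,0,0]],
  ],
)

```text
time_s: 58.4
ee_pos: [0.6549, -0.1271, 0.2762]
ee_rot: [179.9, 0.2, 108.9]
force: [-0.4, -0.0, 0.2]
width: 0.005
grasp_force: 0.0
```

```bash
cat > hook.py <<'E'
from h import *
q=(.6555,-.355,np.radians(-26.4)); R=Ro.from_euler("z",q[2]).as_matrix()[:2,:2]
for n,y in(("hook0",.08),("hook1",-.08)):
    s=np.sign(y); print(n,"mid",(R@[-.035,y]+q[:2]).round(4),"hold",(R@[-.035,y+s*.02]+q[:2]).round(4),"standoff",(R@[-.145,y+s*.02]+q[:2]).round(4))
E
python3 hook.py; python3 mv.py .49,-.36,.3,D,63.6
```

```text
hook0 mid [ 0.6597 -0.2678] hold [ 0.6686 -0.2499] standoff [ 0.5701 -0.201 ]
hook1 mid [ 0.5886 -0.4111] hold [ 0.5797 -0.429 ] standoff [ 0.4812 -0.3801]
t 58.4 hold [ 0.6549 -0.127   0.295 ] rot [179.9   0.2 108.9] j [-15.  17.  68.  -0.  94. -34.] w 0.005
.49,-.36,.3,D,63.6 -> [-0.1669, -0.2315, -0.0047] [0.1, 0.2, 45.3]
```

apply_moves(
  targets=[
    [[0.3,0,0,0.04,0,0,0],[0.3,0,0,0.04,0,0,0],[0.3,0,0,0.04,0,0,0],[0.3,0,0,0.04,0,0,0],[0.3,0,0,0.04,0,0,0]],
  ],
)

```text
time_s: 59.02
ee_pos: [0.6552, -0.1272, 0.2353]
ee_rot: [179.9, 0.2, 108.9]
force: [0.4, -1.0, -0.8]
width: 0.347
grasp_force: 0.0
```

```bash
python3 near.py pail pail0 .649 -.1076 18.9;python3 mv.py .6554,-.1265,.14,D,108.9
```

```text
p 0.7 iou0 0.96
[ 0.6488 -0.1076] 19.5 [np.float64(0.963)]
t 59.125 hold [ 0.655  -0.1271  0.2537] rot [180.    0.2 108.9] j [-15.  17.  72.  -0.  90. -34.] w 0.35
.6554,-.1265,.14,D,108.9 -> [0.0009, 0.0005, 0.1137] [0.0, 0.2, 0.0]
```

The pail is undisturbed. The fingers simply hadn't finished closing before the lift.

apply_moves(
  newtons=45,
  targets=[
    [[0.3,0,0,0.05,0,0,0],[0.3,0,0,0.09,0,0,0],[0.3,0,0,0.113,0,0,0],[0.3,0,0,0.113,0,0,0],[1,0,0,0.113,0,0,0],[1,0,0,0.113,0,0,0],[1,0,0,0.113,0,0,0],[1,0,0,0.113,0,0,0]],
  ],
)

```text
time_s: 60.12
ee_pos: [0.6556, -0.1278, 0.1228]
ee_rot: [179.9, 0.2, 108.9]
force: [-1.9, -0.9, 5.7]
width: 0.068
grasp_force: 45.0
```

apply_moves(
  targets=[
    [[1,0,0,0,0,0,0],[1,0,0,0,0,0,0],[1,0,0,0,0,0,0],[1,0,0,0,0,0,0],[1,0,0,-0.04,0,0,0],[1,0,0,-0.08,0,0,0],[1,0,0,-0.12,0,0,0],[1,0,0,-0.155,0,0,0]],
  ],
)

```text
time_s: 61.12
ee_pos: [0.6547, -0.1269, 0.2776]
ee_rot: [180.0, 0.1, 108.9]
force: [-0.1, -0.3, -0.9]
width: 0.071
grasp_force: 45.0
```

```bash
python3 mv.py .4812,-.3801,.3,D,63.6
```

```text
t 61.125 hold [ 0.6547 -0.1268  0.2964] rot [1.800e+02 1.000e-01 1.089e+02] j [-15.  17.  68.  -0.  95. -34.] w 0.071
.4812,-.3801,.3,D,63.6 -> [-0.1833, -0.2462, -0.0032] [0.1, 0.1, 45.3]
```

apply_moves(
  targets=[
    [[1,0.01,-0.05,-0.005,0,0,0],[1,0.022,-0.11,-0.01,0,0,0],[1,0.01,-0.15,-0.01,0,0,6],[1,-0.04,-0.17,-0.01,0,0,15],[1,-0.09,-0.2,-0.01,0,0,25],[1,-0.14,-0.22,-0.01,0,0,35],[1,-0.18,-0.245,-0.01,0,0,45.3],[1,-0.183,-0.246,-0.01,0,0,45.3]],
  ],
)

```text
time_s: 62.12
ee_pos: [0.4798, -0.3826, 0.2856]
ee_rot: [180.0, 0.1, 63.3]
force: [1.2, 0.7, -1.4]
width: 0.069
grasp_force: 45.0
```

```bash
python3 - <<'E'
from h import *
o=get_obs();S=get_image("scene");T=get_image("top");p=get_image("wrist")
im=np.hstack([cv2.resize(S["img"][150:350,60:310],(500,400)),cv2.resize(p["img"],(300,225)).copy() if 0 else cv2.copyMakeBorder(cv2.resize(T["img"][130:330,390:540],(300,400)),0,0,0,0,0)]);cv2.imwrite("pics/h1.png",im)
E
python3 mv.py .4812,-.3801,.25,D,63.6 .5797,-.429,.25,D,63.6
```

```text
t 62.275 hold [ 0.4814 -0.3792  0.3051] rot [1.799e+02 1.000e-01 6.370e+01] j [-43.   8.  77.  -0.  94. -17.] w 0.07
.4812,-.3801,.25,D,63.6 -> [-0.0008, 0.0001, 0.0551] [0.1, 0.1, 0.1]
.5797,-.429,.25,D,63.6 -> [-0.001, 0.1101, 0.0552] [0.1, 0.1, 0.1]
```

View pics/h1.png

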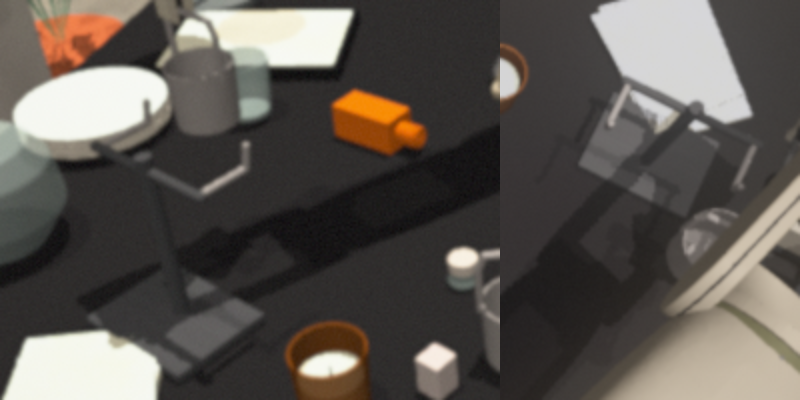

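apply_moves(
  targets=[
    [[1,0,0,0.03,0,0,0],[1,0,0,0.053,0,0,0],[1,0,0,0.053,0,0,0],[1,0,0.025,0.053,0,0,0],[1,0,0.05,0.053,0,0,0],[1,0,0.075,0.053,0,0,0],[1,0,0.09,0.053,0,0,0],[1,0,0.09,0.053,0,0,0]],
  ],
)

```text
time_s: 63.28
ee_pos: [0.5633, -0.4195, 0.2351]
ee_rot: [179.8, 0.1, 63.7]
force: [-0.3, -0.1, -0.9]
width: 0.071
grasp_force: 45.0
```

```bash
python3 - <<'E'
from h import *
o=get_obs();print(o["force"],o["ee_pos"]);S=get_image("scene");p=get_image("wrist")
im=np.hstack([cv2.resize(S["img"][165:285,85:205],(400,400)),cv2.resize(p["img"][80:400,160:480],(400,400))]);cv2.imwrite("pics/h2.png",im)
E
python3 mv.py .5797,-.429,.25,D,63.6
```

```text
[-0.33493504 -0.14181902 -0.91795509] [ 0.56334318 -0.41950378  0.23508181]
t 63.375 hold [ 0.5623 -0.4194  0.2536] rot [1.799e+02 1.000e-01 6.370e+01] j [-41.  23.  65.  -0.  91. -15.] w 0.073
.5797,-.429,.25,D,63.6 -> [-0.0009, 0.0198, 0.0037] [0.1, 0.1, 0.1]
```

View pics/h2.png

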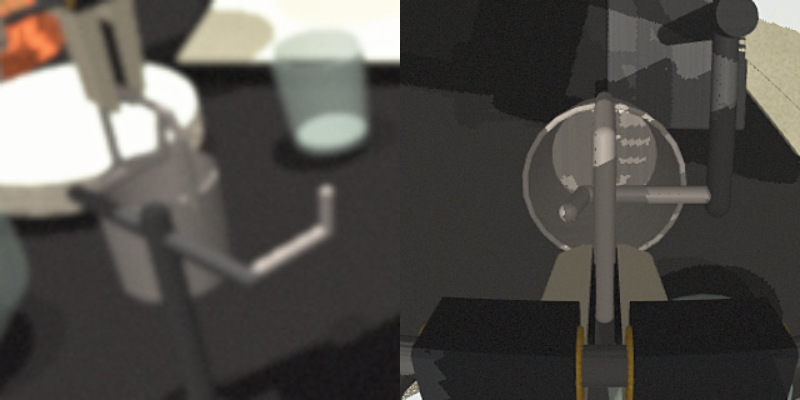

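apply_moves(
  targets=[
    [[1,0,0.01,0.01,0,0,0],[1,0,0.016,0.02,0,0,0],[1,0,0.016,0.03,0,0,0],[1,0,0.016,0.036,0,0,0],[1,0,0.016,0.039,0,0,0],[1,0,0.016,0.039,0,0,0]],
  ],
)

```text
time_s: 64.12
ee_pos: [0.5764, -0.4272, 0.1953]
ee_rot: [179.9, 0.1, 63.6]
force: [-0.1, 0.5, -0.7]
width: 0.069
grasp_force: 45.0
```

```bash
python3 mv.py; python3 -c "
from bench import *; print(get_obs()['force'])"
```

```text
t 64.125 hold [ 0.5764 -0.4271  0.2141] rot [1.799e+02 1.000e-01 6.360e+01] j [-41.  26.  65.  -0.  88. -14.] w 0.069
[-0.09652307  0.45559882 -0.68239997]
```

apply_moves(
  targets=[
    [[1,0,0,0.002,0,0,0],[1,0,0,0.003,0,0,0],[1,0,0,0.003,0,0,0],[0.5,0,0,0.003,0,0,0],[0.5,0,0,0.003,0,0,0],[0.5,0,0,0.003,0,0,0],[0.5,0,0,-0.03,0,0,0],[0.5,0,0,-0.06,0,0,0]],
  ],
)

```text
time_s: 65.12
ee_pos: [0.5762, -0.4269, 0.255]
ee_rot: [180.0, 0.1, 63.6]
force: [0.0, 0.5, 0.8]
width: 0.249
grasp_force: 0.0
```

apply_moves(
  targets=[
    [[0.3,0,0,-0.06,0,0,0],[0.3,0.02,-0.1,-0.07,0,0,0],[0.3,0.1,-0.15,-0.07,0,0,-10],[0.3,0.15,-0.15,-0.07,0,0,-20],[0.3,0.2,-0.15,-0.07,0,0,-30],[0.3,0.2,-0.15,-0.07,0,0,-40],[0.3,0.2,-0.15,-0.07,0,0,-44]],
  ],
)

```text
time_s: 66.0
ee_pos: [0.5314, -0.1786, 0.3245]
ee_rot: [180.0, 0.1, 108.0]
force: [1.1, -0.4, -0.0]
width: 0.353
grasp_force: 0.0
```

```bash
python3 - <<'E'
from h import *
S=get_image("scene");T=get_image("top")
im=np.hstack([cv2.resize(S["img"][165:285,85:205],(400,400)),cv2.resize(T["img"][140:290,390:540],(400,400))]);cv2.imwrite("pics/h3.png",im)
E
python3 mv.py .642,.048,.25,D,107.5 ; python3 loc.py | grep pail
```

```text
t 66.1 hold [ 0.531  -0.1803  0.3431] rot [180.    0.2 107.7] j [-24.   0.  82.  -0.  98. -42.] w 0.354
.642,.048,.25,D,107.5 -> [0.1839, 0.1753, 0.0926] [0.0, 0.2, 0.2]
pail 0.83 0.648 0.0273 15.4 [np.float64(0.945)] both 0.6489 0.0275 14.9 [np.float64(0.941), np.float64(0.861)]
pail 0.63 0.613 -0.465 38.3 [np.float64(0.204)]
```

View pics/h3.png

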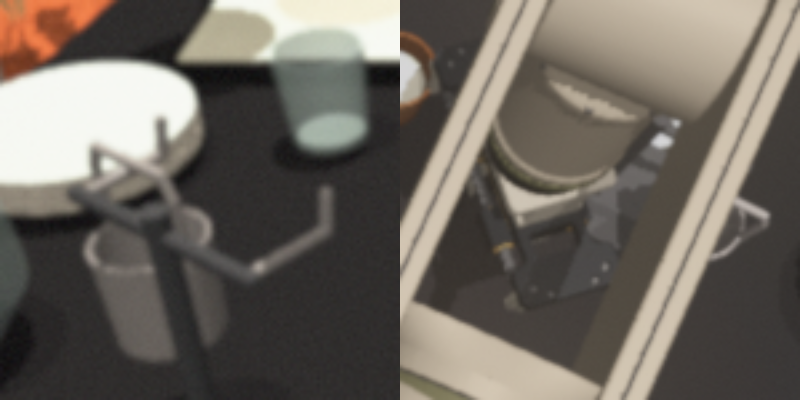

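apply_moves(
  targets=[
    [[0.3,0.185,0.174,0.092,0,0,1.5],[0.3,0.185,0.174,0.092,0,0,1.5],[0.3,0.185,0.174,0.092,0,0,1.5],[0.3,0.185,0.174,0.092,0,0,1.5],[0.3,0.185,0.174,0.092,0,0,1.5],[0.3,0.185,0.174,0.092,0,0,1.5]],
  ],
)

```text
time_s: 67.35
ee_pos: [0.6404, 0.0485, 0.2309]
ee_rot: [-179.9, 0.1, 106.2]
force: [-0.6, 1.3, 0.2]
width: 0.351
grasp_force: 0.0
```

```bash
python3 near.py pail pail0 .6488 .028 16;python3 mv.py .6433,.047,.14,D,106
```

```text
p 0.64 iou0 0.9
[0.6496 0.0301] 17.6 [np.float64(0.953)]
t 67.45 hold [0.6408 0.0465 0.2515] rot [180.    0.2 106.1] j [ -0.  14.  77.  -0.  89. -16.] w 0.352
.6433,.047,.14,D,106 -> [0.0002, 0.0025, 0.1115] [0.0, 0.2, 0.1]
```

apply_moves(
  newtons=45,
  targets=[
    [[0.3,0.001,0.003,0.05,0,0,-1],[0.3,0.001,0.003,0.09,0,0,-1],[0.3,0.001,0.003,0.111,0,0,-1],[0.3,0.001,0.003,0.111,0,0,-1],[1,0.001,0.003,0.111,0,0,-1],[1,0.001,0.003,0.111,0,0,-1],[1,0.001,0.003,0.111,0,0,-1],[1,0.001,0.003,0.111,0,0,-1]],
  ],
)

```text
time_s: 68.45
ee_pos: [0.6441, 0.0494, 0.1223]
ee_rot: [179.9, 0.2, 107.1]
force: [-2.0, 1.2, 7.0]
width: 0.071
grasp_force: 45.0
```

apply_moves(
  targets=[
    [[1,0,0,0,0,0,0],[1,0,0,0,0,0,0],[1,0,0,0,0,0,0],[1,0,0,0,0,0,0],[1,0,0,-0.04,0,0,0],[1,0,0,-0.08,0,0,0],[1,0,0,-0.12,0,0,0],[1,0,0,-0.155,0,0,0]],
  ],
)

```text
time_s: 69.45
ee_pos: [0.6432, 0.0497, 0.2773]
ee_rot: [180.0, 0.2, 107.1]
force: [1.2, -0.6, -2.1]
width: 0.072
grasp_force: 45.0
```

```bash
python3 mv.py .5701,-.201,.3,D,63.6
```

```text
t 69.45 hold [0.6432 0.0498 0.2961] rot [180.    0.2 107.1] j [ -0.  14.  72.  -0.  94. -17.] w 0.072
.5701,-.201,.3,D,63.6 -> [-0.2181, -0.1438, -0.0034] [0.1, 0.1, 43.5]
```

apply_moves(
  targets=[
    [[1,-0.05,-0.06,-0.005,0,0,5],[1,-0.1,-0.11,-0.01,0,0,12],[1,-0.14,-0.144,-0.01,0,0,21],[1,-0.18,-0.144,-0.01,0,0,30],[1,-0.218,-0.144,-0.01,0,0,38],[1,-0.218,-0.144,-0.01,0,0,43.5],[1,-0.218,-0.144,-0.01,0,0,43.5],[1,-0.218,-0.144,-0.01,0,0,43.5]],
  ],
)

```text
time_s: 70.45
ee_pos: [0.5698, -0.2006, 0.2862]
ee_rot: [179.9, 0.1, 63.8]
force: [0.2, 0.8, -2.7]
width: 0.07
grasp_force: 45.0
```

```bash
python3 mv.py .5701,-.201,.252,D,63.6
python3 - <<'E'
from bench import *; get_image("top")
E
python3 mv.py .5701,-.201,.252,D,63.6
```

```text
t 70.45 hold [ 0.5698 -0.2005  0.305 ] rot [1.799e+02 1.000e-01 6.380e+01] j [-24.   7.  79.  -0.  94.   2.] w 0.07
.5701,-.201,.252,D,63.6 -> [-0.0001, 0.0004, 0.053] [0.1, 0.1, 0.2]
t 70.5 hold [ 0.5698 -0.2004  0.3051] rot [1.799e+02 1.000e-01 6.380e+01] j [-24.   7.  79.  -0.  94.   2.] w 0.07
.5701,-.201,.252,D,63.6 -> [-0.0003, 0.0004, 0.0531] [0.1, 0.1, 0.2]
```

apply_moves(
  targets=[
    [[1,0,0,0.03,0,0,0],[1,0,0,0.053,0,0,0],[1,0,0,0.053,0,0,0],[1,0,0.025,0.053,0,0,0],[1,0,0.05,0.053,0,0,0],[1,0,0.075,0.053,0,0,0],[1,0,0.09,0.053,0,0,0],[1,0,0.09,0.053,0,0,0]],
  ],
)

```text
time_s: 71.5
ee_pos: [0.6514, -0.2413, 0.2347]
ee_rot: [179.8, 0.1, 63.7]
force: [0.6, 0.6, -1.3]
width: 0.069
grasp_force: 45.0
```

```bash
python3 - <<'E'
from h import *
o=get_obs();print(o["force"],o["ee_pos"]);S=get_image("scene");p=get_image("wrist")
im=np.hstack([cv2.resize(S["img"][165:285,105:225],(400,400)),cv2.resize(p["img"][80:400,160:480],(400,400))]);cv2.imwrite("pics/h4.png",im)
E
python3 mv.py .6686,-.25,.25,D,63.6
```

```text
[ 0.6257403   0.55065006 -1.32903057] [ 0.65143564 -0.24133342  0.23466632]
t 71.6 hold [ 0.6505 -0.2409  0.2532] rot [1.799e+02 1.000e-01 6.370e+01] j [-24.  22.  67.  -0.  91.   2.] w 0.069
.6686,-.25,.25,D,63.6 -> [-0.0001, 0.0202, 0.0032] [0.1, 0.1, 0.1]
```

View pics/h4.png

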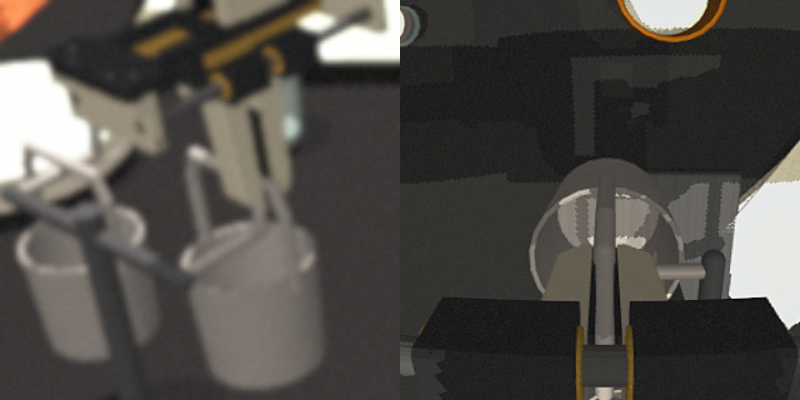

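The wrist view shows the rod at view (665,272), just behind the fingers, so I check the lateral gap numerically before lowering.

Run:
```python
from h import *
o=get_obs();p=get_image("wrist");W=cam_wrist(o,p);R=Ro.from_euler("xyz",o["ee_rot"],degrees=True).as_matrix()
for uv in((365,297.6),(385,297.6)):
    X=unprojw(p,W,uv,.2); print(X.round(4),(R.T@(X-o["ee_pos"])).round(4))
```

```text
[ 0.6651 -0.2694  0.2   ] [-0.019   0.0256  0.0345]
[ 0.676  -0.2751  0.2   ] [-0.0193  0.0379  0.0345]
```

The rod is 19 mm beside the fingers, as planned, so I lower the pail and release it.

apply_moves(
  targets=[
    [[1,0,0.01,0.01,0,0,0],[1,0,0.016,0.02,0,0,0],[1,0,0.016,0.03,0,0,0],[1,0,0.016,0.036,0,0,0],[1,0,0.016,0.041,0,0,0],[1,0,0.016,0.041,0,0,0]],
  ],
)

```text
time_s: 72.4
ee_pos: [0.6649, -0.2483, 0.194]
ee_rot: [179.8, 0.1, 63.6]
force: [-2.7, 2.4, 5.5]
width: 0.07
grasp_force: 45.1
```

apply_moves(
  targets=[
    [[1,0,0,0.001,0,0,0],[0.5,0,0,0.001,0,0,0],[0.5,0,0,0.001,0,0,0],[0.5,0,0,0.001,0,0,0],[0.5,0,0,-0.03,0,0,0],[0.5,0,0,-0.07,0,0,0],[0.5,0,0,-0.1,0,0,0],[0.5,0,0,-0.13,0,0,0]],
  ],
)

```text
time_s: 73.4
ee_pos: [0.6647, -0.2481, 0.3236]
ee_rot: [179.9, 0.1, 63.6]
force: [0.1, -0.3, -0.7]
width: 0.249
grasp_force: 0.0
```

apply_moves(
  targets=[
    [[0.5,0,-0.06,0,0,0,0],[0.5,0,-0.12,0,0,0,0],[0.5,0.05,-0.18,0,0,0,0],[0.5,0.1,-0.22,0,0,0,0],[0.5,0.15,-0.25,0,0,0,0],[0.5,0.2,-0.25,0,0,0,0],[0.5,0.2,-0.25,0,0,0,0]],
  ],
)

```text
time_s: 74.28
ee_pos: [0.5298, 0.0461, 0.3216]
ee_rot: [179.9, 0.0, 63.9]
force: [-1.4, -1.2, 0.2]
width: 0.253
grasp_force: 0.0
```

```bash
python3 chk.py 0 1 2 3
python3 - <<'E'
from h import *
S=get_image("scene");T=get_image("top")
im=np.hstack([cv2.resize(S["img"][150:370,80:560],(800,367))]);im2=cv2.resize(T["img"][120:270,140:560],(640,229));im2=cv2.copyMakeBorder(im2,0,0,0,160,0)
cv2.imwrite("pics/f.png",np.vstack([im,im2]))
E
python3 mv.py
```

```text
top peg 0 [0.5408 0.441 ] iou, dx, dy [ 9.367e-01  1.000e-04 -1.000e-03]
top peg 1 [0.5763 0.3529] iou, dx, dy [ 0.9048  0.0018 -0.0011]
top peg 2 [0.6117 0.2647] iou, dx, dy [ 9.222e-01 -2.000e-04 -1.500e-03]
top peg 3 [0.6472 0.1766] iou, dx, dy [0]
scene peg 0 [0.5408 0.441 ] iou, dx, dy [ 9.482e-01 -9.000e-04  2.000e-04]
scene peg 1 [0.5763 0.3529] iou, dx, dy [ 9.49e-01  2.70e-03 -5.00e-04]
scene peg 2 [0.6117 0.2647] iou, dx, dy [ 9.339e-01 -1.700e-03 -8.000e-04]
scene peg 3 [0.6472 0.1766] iou, dx, dy [ 7.195e-01 -3.900e-03 -5.000e-04]
t 74.575 hold [0.5296 0.0408 0.3406] rot [1.799e+02 1.000e-01 6.350e+01] j [-1. -4. 87. -0. 98. 25.] w 0.246
```

View pics/f.png

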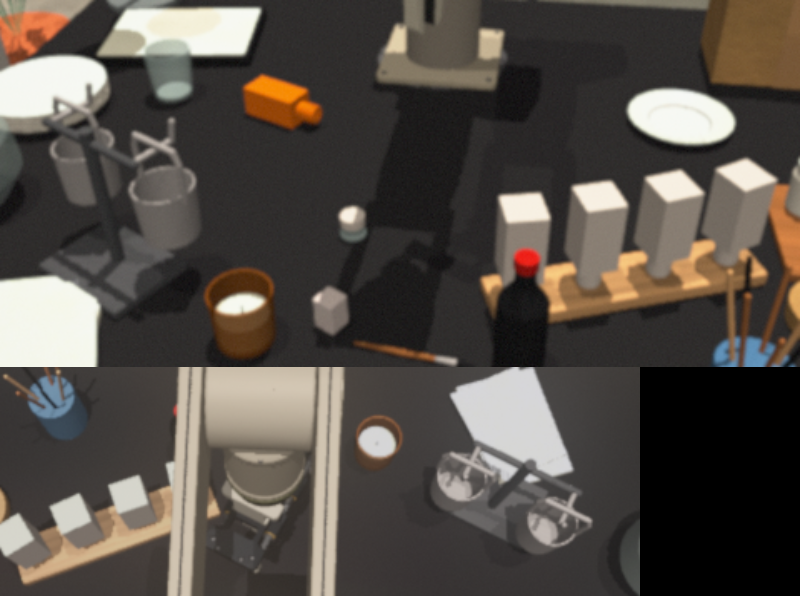

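All four bottles stand mouth down on the pegs (scene view about (525,240), (598,235), (670,225) and (740,210)). Both pails hang on the hooks at (85,165) and (165,205), and the bystanders are in place. I let things settle, then hand in.

apply_moves(
  targets=[
    [[0.5,0,0,0,0,0,0],[0.5,0,0,0,0,0,0],[0.5,0,0,0,0,0,0],[0.5,0,0,0,0,0,0],[0.5,0,0,0,0,0,0],[0.5,0,0,0,0,0,0],[0.5,0,0,0,0,0,0],[0.5,0,0,0,0,0,0]],
  ],
)

```text
time_s: 75.58
ee_pos: [0.5297, 0.0422, 0.3218]
ee_rot: [179.9, 0.1, 63.6]
force: [-0.5, 0.2, 0.3]
width: 0.25
grasp_force: 0.0
```

```bash
python3 -c "
from bench import *; print(close_job())"
```

```text
the job is handed in; nothing more can be done
None
```

I handed the job in at about 76 s: the last pictures show all four white bottles mouth down on the pegs and both pails hanging on the hooks, with no bystander visibly moved, but `close_job()` returned no verdict.

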